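# Make up the varnishing kit and the pinning kit

## Robot

A 7-joint arm with a two-finger parallel gripper is mounted at the origin on the work surface. World frame = base frame: x ahead of the robot, y to its left, z up, the work surface at z = 0. Lengths are in m, angles in rad, forces in N, time in s.
With the tool pointing down it reaches from about 0.425 to 0.925 m from the base axis. Payload 6.8 kg.
Tool frame: the origin (TCP) lies midway between the tips of the shut fingers; the grasp point (between the pads) lies behind it (bot.grip_depth is the y of the grasp point in the tool frame, in m); y points along the fingers, z is the direction in which the jaws open and shut, and the axes are right-handed (so a half turn about y gives the same grasp; the last joint's range is limited). The gripper opens to 88 mm and grips with 3 to 60 N. Pads are 20 mm wide; open, the fingers measure 115 mm over their backs; the gripper's body (75 mm by 178 mm) begins 61 mm behind the grasp point.
Start: joints at [1.134, 0.477, 0.022, 1.555, -0.011, 1.109, -0.083], TCP at [0.218, -0.639, 0.223] pointing down, gripper open.
Joint ranges: [-2.96, 2.96], [-0.34, 2.1], [-1.41, 1.46], [0.24, 2.44], [-1.37, 4.51], [0.17, 1.92], [-2.96, 2.96]. Speed limits (rad/s): [2.39, 2.39, 3.14, 3.14, 3.14, 3.14, 3.14].

## Interface

Orientations are given as a unit quaternion [w, x, y, z].
In Python, from rig import bot, eyes, workorder, spotter gives the robot as it stands.
- The arm moves only by the shell command python3 -m handwheel 'ROWS'. ROWS is JSON, a list of rows, each a list of 3 entries, a list of its own where there are three numbers: the shift along the tool's x, y, z in m, then the turn, a rotation vector about the tool's x, y, z in degrees, then the opening, from 0 (shut) to 1 (fully open). In form: [[[tx, ty, tz], [rx, ry, rz], fingers], ...]. A call has 1 to 5 rows; each row shifts and turns the pose as measured when the row begins, along the tool's axes as they then stand; what a row does not reach is not made up. A row lasts 1/10 s, in which the tool goes at most 50 mm and 8.59 degrees, less where a joint would pass 70% of its speed; a pose out of reach is approached as far as the arm can. A call with a gripper value outside its range is refused whole. The fingers move at their own pace and stop on an object; the grip force is fixed at half the most. Time passes only in rows, so rows that do not move let the fingers close. It gives the time, the measured TCP pose, the force and the opening at its end, in the units of the state.
- bot.get_state(): the state, without advancing time (a new reading comes with each control period).
- eyes.snapshot(name): name is "scene" or "top" or "wrist"; returns a dict with "image" (384x512x3 uint8, red, green, blue), "fov_y" (degrees; the focal length in pixels is half the picture's height over the tangent of half this angle, whatever the lens; pixels are square), "cx", "cy" (the principal point, pixels), "k1" (the pictures are not rectified: a ray, as slopes to the right and down, at radius r is drawn at 1 + k1 r^2 times it, then the intrinsics apply), "R" (3x3) and "t" (3): a world point X has camera coordinates R X + t; the wrist camera has in their place "T_tool_cam" (4x4, takes a point from camera to tool coordinates, whose origin is the TCP and whose axes are the tool frame's). Camera axes: x right, y down, z forward; pixel columns grow to the right and rows downward; lengths in m; the calibration is good to about 2 mm. A picture is of the moment at which its call begins: read the wrist's pose just before it. There is no depth.
- workorder.sign_off(): hands the job in, once; it reports no verdict.
Trained networks look in a picture, given as the dict that the camera call returned (one of the last four; its "shot" number tells which), for a name from the list of things; names that differ only in an ending like _2 or _b are one class to them, and where a whole thing is asked for, a point or a joint stands for the part that bears it (a point fixed in the world has none). Each returns a list of dicts, best first, with "score" (0 to 1); they miss things now and then, are a little off and sometimes report something else, mostly with a low value. They report only what shows in the picture. A call takes as long as a camera call. They do not tell look-alikes from the thing itself.
- spotter.find_in(picture, label): "point" ([column, row] in pixels, amid what is visible of it).
- spotter.cut_out(picture, label): "mask" (384x512 bool, what is visible of it) and "point" ([column, row] in pixels, amid what is visible of it).
- spotter.place_of(picture, label): "point" ([column, row] in pixels: a listed point, or the origin of a listed thing).
The state is a dict: "time_s": time; "joint_positions": joint angles; "qd": joint speeds; "joint_torque": joint torques, N m; "position": TCP position; "tcp_rot": TCP orientation; "contact_force": force on the tool from outside, world axes, zero at the start; "moment": the same for the moment, N m; "gripper_width": opening from 0.0 (shut) to 1.0 (fully open).
Only numpy, scipy, OpenCV 4.12 (cv2) and the standard library are available. Lean on these libraries where they do the work, as an engineer would, in place of code of your own. Each camera call takes 0.05 s, during which the arm holds its last target. There are 200 camera calls.

## Task

Make up two kits for tonight from the stock on the bench. The varnishing kit goes on the dark plywood station: stand the sealed glass varnish pot gently in the square bay, and press the broken column on its round base down into the spring clip of the orange handle until it clicks fully home. The pinning kit goes in the open aluminium tin: lay the pin vice flat on the tin's floor and stand the square-based standing stone upright in there with it; leave the ruined wall and the white dropper bottle where they are.

Things in the scene. Friction and masses are not known exactly. Their poses are not given: they have to be found in the camera images.
- varnish_pot: Sealed round pot, amber glass with a flat black screw lid, 40 mm diameter, 54 mm tall (lid 38 mm diameter, from 39 to 54 mm up), about 100 g. Stands upright on the worktop. Origin: centre of its underside, z up.
- column: Primed grey miniature of a broken round column on a black round base, standing on the cork board, about 30 g. Base 32 mm diameter, 4 mm thick, bevelled to 29 mm at its top edge; a 20 mm round foot up to 8 mm; then a round shaft 14 mm diameter from 8 to 50 mm above the underside, chipped on top. Origin: centre of the base's underside, z up.
- pin_vice: Steel pin vice (small hand drill) lying on the worktop: a rod 13 mm in diameter from a hexagonal swivel head (ends at x = -42 mm) to a tapered chuck (ends at x = +46 mm) with a thin drill bit standing out 12 mm further; about 45 g. Origin: on its axis near mid-length, 6.5 mm above what it lies on; its x axis runs along the tool. It may have rolled about that axis.
- stone: Primed grey miniature of a standing stone on a black square base, standing on the cork board, about 35 g. Base 40 x 40 mm, 4 mm thick; the stone is a slab 14 mm thick along its x, 24 mm wide along its y, from 4 to 50 mm above the underside, with a small ridge on top. Origin: centre of the base's underside, z up.
- handle: Orange painting handle, fixed upright in the station's ring, waisted, 44 mm diameter. Origin: centre of its underside; its flat top, 55 mm up, seats a 32 mm base. Sprung jaws on its +x and -x sides rise 17 mm above the seat: a lead-in, 42 mm across at the top, narrows to noses 28 mm across, 5 mm above the seat. A straight push of 5 to 10 N opens them 2 mm each; they snap over the seated base.
- station: Dark-stained plywood painting station, fixed, a plate 90 mm (x) by 186 mm (y), 9 mm thick. The orange handle stands at x = 0, y = +46 mm in a ring. The square pot bay is centred at x = 0, y = -52 mm: 60 x 60 mm inside, its floor is the plate's top (9 mm up), its lip 8 mm high above that and 4 mm thick. Origin: centre of the plate's underside, z up.
- tin: Aluminium tin, fixed, its hinged lid folded right back flat on the worktop on the +x side (lid 9 mm high, from x = 67 to 195 mm; nothing goes in the lid). The tin itself is 126 mm (x) by 176 mm (y) outside, 120 x 170 mm inside, walls 3 mm thick and 20 mm high overall, floor 3 mm up. Origin: centre of the tin's underside, z up.
- cork_board: Cork board lying on the worktop, fixed, 140 mm (x) by 270 mm (y), 10 mm thick; the three miniatures stand on it in a row along its y, about 85 mm apart. Origin: centre of its underside, z up.
- wall: Bystander, not to be moved: primed grey miniature of a low stepped ruined wall on a black oval base 60 x 35 mm, 32 mm tall, about 30 g, standing on the cork board. Origin: centre of the base's underside.
- dropper: Bystander, not to be moved: slim white plastic dropper bottle with a pointed cap and a grey band, 25 mm diameter, 76 mm tall, about 25 g, standing on the worktop. Origin: centre of its underside.
Mind the look-alikes: they are no part of the job. What is shaped like the varnish_pot but pink or purple is not meant.

How it is judged:
At the end, for the whole second after the job is handed in: Pot upright on the bay's floor; column upright, its base on the handle's seat (2 mm) and axis (8 mm); pin vice lying flat and stone standing upright (0.1 rad) on the tin's floor; wall and dropper bottle within 20 mm of where they began; all released, at rest (x of varnish_pot in the frame of station between -0.014 and 0.014 m and y of varnish_pot in the frame of station between -0.066 and -0.038 m and z of varnish_pot in the frame of station below 0.012 m and angle between each of varnish_pot, column, stone's own z axis and vertical below 0.1 rad and horizontal distance between column and handle below 0.008 m and z of column in the frame of handle between 0.053 and 0.0572 m and x of pin_vice in the frame of tin between -0.06 and 0.06 m and y of pin_vice in the frame of tin between -0.085 and 0.085 m and z of pin_vice in the frame of tin below 0.013 m and angle between pin_vice's own x axis and vertical between 1.47 and 1.67 rad and x of stone in the frame of tin between -0.06 and 0.06 m and y of stone in the frame of tin between -0.085 and 0.085 m and z of stone in the frame of tin below 0.007 m and distance of each of wall, dropper from where it was at the start of the episode below 0.02 m and linear speed of each of varnish_pot, column, pin_vice, stone below 0.02 m/s); the robot touches nothing.
It fails at once if the ruined wall or the dropper bottle was moved or knocked over (distance of any of wall, dropper from where it was at the start of the episode above 0.02 m or angle between any of wall, dropper's own z axis and vertical above 0.5 rad).
It fails at once if the glass pot was banged down on the station (contact force between varnish_pot and station above 60 N).
It also fails if it takes over 115 s, if anything falls off the work surface, if the arm or the gripper's body presses on something with over 40 N, if the wrist force passes 120 N, or if a joint passes its speed limit or range.

## Working session

There is one attempt and no reset: what is moved stays moved. The work goes in short steps, Python scripts to look and compute and a shell command to move; the robot and the scene stay as the last step left them, time stands still between calls to the robot, and variables do not carry over. Pictures are saved under pics/ and viewed, about 12 in all and at most 16, crops included, and the job is handed in when it is done.

```bash
ls; mkdir -p pics; cat > h.py <<'E'
import numpy as np, cv2
from rig import bot, eyes, workorder, spotter
from scipy.spatial.transform import Rotation as Rn
def toolpose():
    s=bot.get_state(); q=s["tcp_rot"]
    T=np.eye(4); T[:3,:3]=Rn.from_quat([q[1],q[2],q[3],q[0]]).as_matrix(); T[:3,3]=s["position"]; return T
def snap(n):
    T=toolpose(); p=eyes.snapshot(n)
    if "R" in p: M=np.eye(4);M[:3,:3]=p["R"];M[:3,3]=p["t"];p["W"]=np.linalg.inv(M)
    else: p["W"]=T@np.array(p["T_tool_cam"])
    return p
def f(p): return p["image"].shape[0]/2/np.tan(np.radians(p["fov_y"])/2)
def ray(p,uv):
    d=(np.array(uv,float)-[p["cx"],p["cy"]])/f(p); u=d.copy()
    for _ in range(20): u=d/(1+p["k1"]*(u@u))
    return p["W"][:3,3],p["W"][:3,:3]@np.r_[u,1]
def at(p,uv,z):
    o,d=ray(p,uv); return o+d*(z-o[2])/d[2]
def proj(p,X):
    M=np.linalg.inv(p["W"]); c=M[:3,:3]@np.array(X,float)+M[:3,3]; u=c[:2]/c[2]
    return u*(1+p["k1"]*(u@u))*f(p)+[p["cx"],p["cy"]]
def save(p,n,crop=None,k=1):
    im=p["image"][:,:,::-1]
    if crop: a,b,c,d=crop; im=im[b:d,a:c]
    cv2.imwrite("pics/"+n,cv2.resize(im,None,fx=k,fy=k,interpolation=cv2.INTER_CUBIC))
E
cat > a.py <<'E'
from h import *
np.set_printoptions(precision=3,suppress=True)
s=bot.get_state(); print(s, bot.grip_depth)
T=toolpose(); print(T)
for n in ["top","scene"]:
    p=snap(n); save(p,n+"1.png",None,1.5); print(n,p["W"],p["fov_y"],p["k1"])
    for l in ["varnish_pot","column","pin_vice","stone","handle","station","tin","cork_board","wall","dropper"]:
        r=spotter.place_of(p,l)[:3]; print(l,[(np.round(x["point"]).tolist(),round(x["score"],2)) for x in r])
        z={"column":.01,"stone":.01,"wall":.01,"pin_vice":.0065,"handle":.009}.get(l,0)
        print("   ",[at(p,x["point"],z)[:2] for x in r])
E
python3 a.py
```

```text
pics
{'time_s': 0.0, 'joint_positions': array([ 1.134,  0.478,  0.022,  1.556, -0.012,  1.109, -0.083]), 'qd': array([-0.   ,  0.001, -0.   , -0.001,  0.001,  0.001, -0.001]), 'joint_torque': array([  0.001, -58.285,   1.535, -27.262,  -0.054,   0.017,   0.   ]), 'position': array([ 0.218, -0.638,  0.222]), 'tcp_rot': array([ 0.116, -0.116,  0.698, -0.697]), 'contact_force': array([-0.199,  0.472,  0.559]), 'moment': array([0.029, 0.008, 0.011]), 'gripper_width': 1.0044057587175086} -0.0187
[[-0.946 -0.001  0.323  0.218]
 [-0.323  0.002 -0.946 -0.638]
 [ 0.    -1.    -0.002  0.222]
 [ 0.     0.     0.     1.   ]]
top [[-0.003 -0.984  0.176  0.373]
 [-1.     0.003 -0.004  0.033]
 [ 0.003 -0.176 -0.984  0.916]
 [ 0.     0.     0.     1.   ]] 52.20419050989577 -0.13684025915756448
varnish_pot [([310.0, 224.0], 0.83), ([272.0, 266.0], 0.83), ([320.0, 254.0], 0.54)]
    [array([ 0.467, -0.118]), array([ 0.369, -0.029]), array([ 0.396, -0.142])]
column [([306.0, 145.0], 0.65)]
    [array([ 0.656, -0.113])]
pin_vice [([214.0, 223.0], 0.55)]
    [array([0.469, 0.107])]
stone [([230.0, 153.0]
[... 834 characters left out ...]
])]
column [([166.0, 205.0], 0.47)]
    [array([ 0.655, -0.119])]
pin_vice [([296.0, 222.0], 0.61)]
    [array([0.458, 0.096])]
stone [([222.0, 250.0], 0.81)]
    [array([0.634, 0.075])]
handle [([180.0, 157.0], 0.81), ([174.0, 154.0], 0.33)]
    [array([ 0.529, -0.285]), array([ 0.534, -0.308])]
station [([173.0, 155.0], 0.56)]
    [array([ 0.531, -0.323])]
tin [([352.0, 292.0], 0.71), ([165.0, 209.0], 0.24), ([220.0, 250.0], 0.16)]
    [array([0.502, 0.292]), array([ 0.66, -0.12]), array([0.632, 0.063])]
cork_board [([197.0, 231.0], 0.77)]
    [array([ 0.64 , -0.013])]
wall [([182.0, 227.0], 0.98)]
    [array([ 0.663, -0.033])]
dropper [([263.0, 205.0], 0.76)]
    [array([ 0.472, -0.   ])]
```

View pics/top1.png

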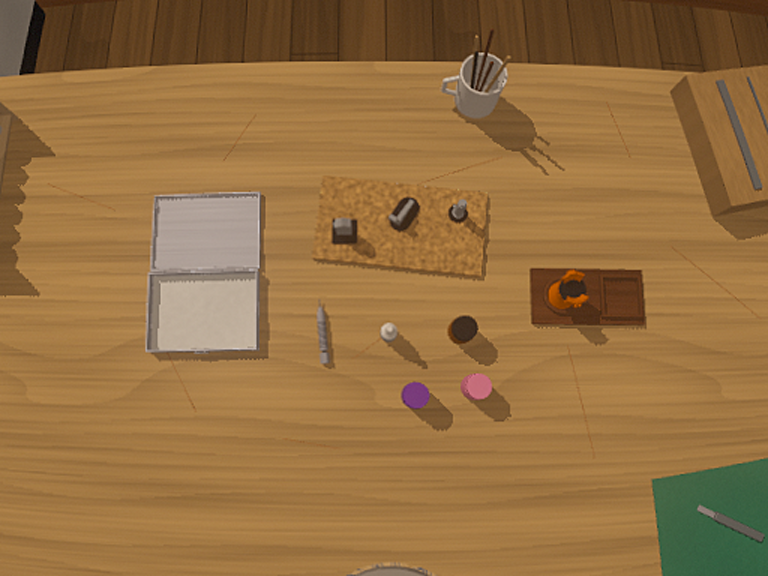

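View pics/scene1.png

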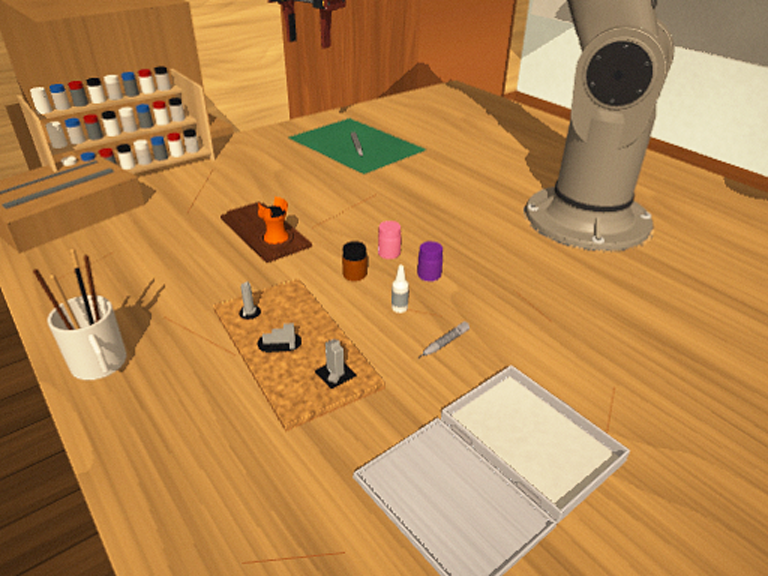

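Top view: pot-shaped things sit at about (310,220) amber with a black lid, (277,263) purple and (318,258) pink. The amber one fits the description, and I'll confirm it in a wrist close-up. The station is on the right, the tin on the left, and the column is the rightmost miniature on the cork. First I'll go above the station to look at the handle.

```bash
python3 -m handwheel '[[[0,0,0],[0,6.3,0],1],[[0,0,0],[0,6.3,0],1],[[0,0,0],[0,6.3,0],1],[[-0.04,0,-0.045],[0,0,0],1],[[-0.04,0,-0.045],[0,0,0],1]]'
python3 -m handwheel '[[[-0.04,0,-0.045],[0,0,0],1],[[-0.04,0,-0.045],[0,0,0],1],[[-0.04,0,-0.045],[0,0,0],1],[[-0.04,0,-0.045],[0,0,0],1],[[-0.04,0,-0.045],[0,0,0],1]]'
python3 -m handwheel '[[[0,0,0],[0,0,0],1]]'
cat > look.py <<'E'
from h import *
import sys
np.set_printoptions(precision=3,suppress=True)
n=sys.argv[1]; print(toolpose(), bot.get_state()["time_s"])
p=snap("wrist"); save(p,n+".png",None,1.5); print(p["T_tool_cam"],p["fov_y"],p["k1"])
import pickle; pickle.dump(p,open(n+".pkl","wb"))
for a in sys.argv[2:]:
    l,z=a.split(":")
    print(l,[(np.round(x["point"]).tolist(),round(x["score"],2),at(p,x["point"],float(z))[:2]) for x in spotter.place_of(p,l)[:3]])
E
python3 look.py w1 handle:0.009 station:0 varnish_pot:0
```

```text
time_s: 1.6
position: [0.2837, -0.5645, 0.2223]
tcp_rot: [0.012, -0.009, -0.705, 0.709]
contact_force: [1.4, -0.3, 0.5]
gripper_width: 1.002
time_s: 2.1
position: [0.4567, -0.3805, 0.2218]
tcp_rot: [0.012, -0.011, -0.705, 0.709]
contact_force: [0.4, -0.4, -0.3]
gripper_width: 1.001
time_s: 2.2
position: [0.4629, -0.3732, 0.222]
tcp_rot: [0.007, -0.008, -0.706, 0.708]
contact_force: [-0.4, -0.3, -0.5]
gripper_width: 1.0
[[-1.     0.001 -0.021  0.463]
 [ 0.021 -0.003 -1.    -0.373]
 [-0.001 -1.     0.003  0.222]
 [ 0.     0.     0.     1.   ]] 2.2
[[ 0.002  0.957  0.291 -0.081]
 [ 0.    -0.291  0.957 -0.162]
 [ 1.    -0.001 -0.001 -0.001]
 [ 0.     0.     0.     1.   ]] 65.04321814404544 0.020775272407593325
handle [([168.0, 113.0], 0.78, array([ 0.528, -0.274]))]
station [([203.0, 112.0], 0.88, array([ 0.528, -0.314]))]
varnish_pot [([9.0, 232.0], 0.88, array([ 0.375, -0.039])), ([75.0, 222.0], 0.65, array([ 0.387, -0.131])), ([44.0, 159.0], 0.64, array([ 0.474, -0.108]))]
```

View pics/w1.png

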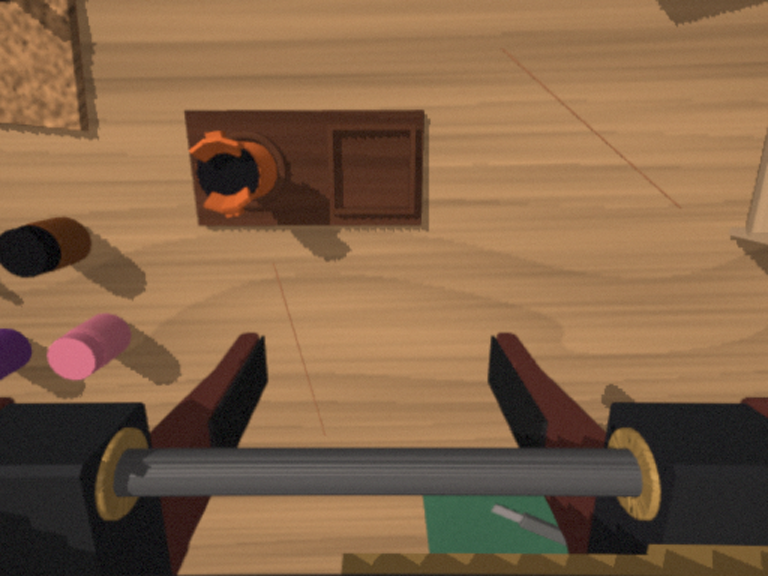

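The wrist view shows the station square to the image. The orange handle with its jaws above and below is at (228,173), the square bay at (378,172), and the amber pot with a black lid at (45,245). Pink and purple are below it.

```bash
cat > b.py <<'E'
from h import *
import pickle
np.set_printoptions(precision=4,suppress=True)
p=pickle.load(open("w1.pkl","rb"))
for n,uv,z in [("TL",(185,111),.009),("TR",(424,111),.009),("BR",(425,226),.009),("BL",(199,226),.009),
 ("seat",(228,173),.064),("lipTL",(333,130),.017),("lipTR",(421,130),.017),("lipBR",(423,220),.017),("lipBL",(333,218),.017),("potlid",(28,251),.054),("jawT",(215,140),.075),("jawB",(228,203),.075)]:
    print(n,at(p,np.array(uv)/1.5,z))
t=snap("top"); s=snap("scene"); save(t,"cropt.png",(280,160,450,290),4)
for l in ["varnish_pot","column","stone"]:
    for q in (t,s,): 
        m=spotter.cut_out(q,l)[:3]; print(l,[(np.round(x["point"]),round(x["score"],2)) for x in m])
E
python3 b.py
```

```text
TL [ 0.5731 -0.2271  0.009 ]
TR [ 0.5695 -0.4116  0.009 ]
BR [ 0.4799 -0.4132  0.009 ]
BL [ 0.484  -0.2253  0.009 ]
seat [ 0.5288 -0.2719  0.064 ]
lipTL [ 0.5569 -0.3411  0.017 ]
lipTR [ 0.5554 -0.4086  0.017 ]
lipBR [ 0.4862 -0.4107  0.017 ]
lipBL [ 0.4895 -0.3376  0.017 ]
potlid [ 0.4752 -0.116   0.054 ]
jawT [ 0.5502 -0.2696  0.075 ]
jawB [ 0.5097 -0.2731  0.075 ]
varnish_pot [(array([322., 255.]), 0.88), (array([273., 267.]), 0.77), (array([310., 219.]), 0.58)]
varnish_pot [(array([260., 158.]), 0.85), (array([234., 173.]), 0.74), (array([287., 171.]), 0.56)]
column [(array([304., 144.]), 0.67)]
column [(array([165., 204.]), 0.55)]
stone [(array([265., 153.]), 0.55), (array([228., 153.]), 0.54)]
stone [(array([222., 246.]), 0.81)]
```

View pics/cropt.png

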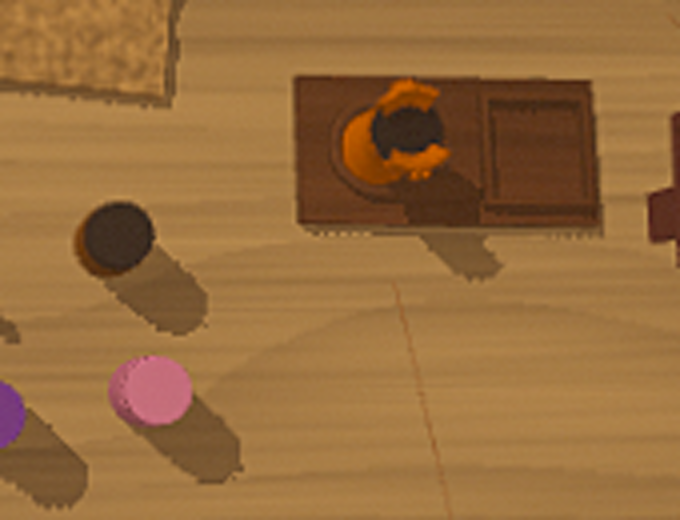

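The enlarged crop confirms the amber pot with the black lid at crop (117,238). The pink (150,390) and purple (0,415) pots are the look-alikes. I'll move above the amber pot and take one close look.

```bash
python3 -m handwheel '[[[0,0,-0.043],[0,0,0],1],[[0,0,-0.043],[0,0,0],1],[[0,0,-0.043],[0,0,0],1],[[0,0.02,-0.043],[0,0,0],1],[[0,0.02,-0.043],[0,0,0],1]]'
python3 -m handwheel '[[[0,0.02,-0.03],[0,0,0],1],[[0,0,-0.02],[0,0,0],1],[[0,0,0],[0,0,0],1]]'
python3 look.py w2 varnish_pot:0 dropper:0 column:0.01 pin_vice:0.0065
```

```text
time_s: 3.3
position: [0.4653, -0.1689, 0.1818]
tcp_rot: [0.015, -0.019, -0.703, 0.711]
contact_force: [0.2, 0.2, -0.6]
gripper_width: 1.001
time_s: 3.6
position: [0.4666, -0.1107, 0.1589]
tcp_rot: [0.013, -0.015, -0.704, 0.71]
contact_force: [-0.2, -0.1, 0.2]
gripper_width: 1.002
[[-0.999  0.003 -0.039  0.467]
 [ 0.039 -0.01  -0.999 -0.111]
 [-0.004 -1.     0.009  0.159]
 [ 0.     0.     0.     1.   ]] 3.6
[[ 0.002  0.957  0.291 -0.081]
 [ 0.    -0.291  0.957 -0.162]
 [ 1.    -0.001 -0.001 -0.001]
 [ 0.     0.     0.     1.   ]] 65.04321814404544 0.020775272407593325
varnish_pot [([249.0, 169.0], 0.94, array([ 0.474, -0.109])), ([271.0, 240.0], 0.83, array([ 0.388, -0.131])), ([193.0, 254.0], 0.6, array([ 0.373, -0.038]))]
dropper []
column []
pin_vice [([49.0, 187.0], 0.86, array([0.465, 0.106]))]
```

View pics/w2.png

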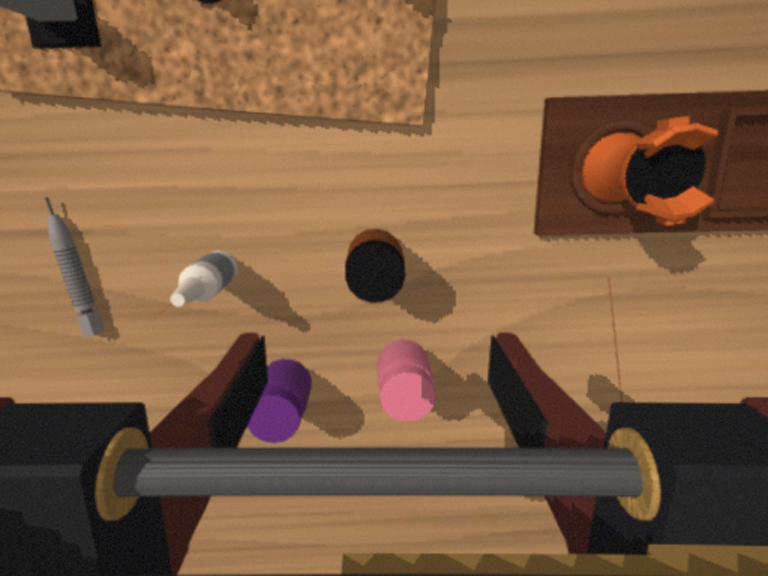

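```bash
cat > go.py <<'E'
# go.py x y z yawdeg(of tool z in world): prints the delta in the tool frame as it stands (shift after turn uses new frame too)
from h import *
import sys
np.set_printoptions(precision=4,suppress=True)
x,y,z,a=map(float,sys.argv[1:5]); T=toolpose(); a=np.radians(a)
zt=np.array([np.cos(a),np.sin(a),0]); yt=np.array([0,0,-1.]); G=np.c_[np.cross(yt,zt),yt,zt]
print("tcp",T[:3,3],"shift now-frame",T[:3,:3].T@(np.array([x,y,z])-T[:3,3]),"goal-frame",G.T@(np.array([x,y,z])-T[:3,3]),"turn deg",np.degrees(Rn.from_matrix(T[:3,:3].T@G).as_rotvec()),"t",bot.get_state()["time_s"])
E
python3 - <<'E'
from h import *
import pickle
p=pickle.load(open("w2.pkl","rb"))
for uv,z in [((375,269),.054),((375,233),.015),((666,169),.064)]: print(at(p,np.array(uv)/1.5,z).round(4))
E
python3 go.py 0.473 -0.111 0.011 -91.2
```

```text
[ 0.4765 -0.1099  0.054 ]
[ 0.4916 -0.1107  0.015 ]
[ 0.529  -0.2723  0.064 ]
tcp [ 0.4666 -0.1155  0.1594] shift now-frame [-0.0055  0.1484 -0.0064] goal-frame [-0.0063  0.1484 -0.0046] turn deg [-0.6351 -1.4696 -0.2582] t 3.85
```

```bash
python3 -m handwheel '[[[-0.003,0.03,-0.004],[-0.6,-1.4,-0.2],1],[[-0.004,0.035,0],[0,0,0],1],[[0,0.035,0],[0,0,0],1],[[0,0.025,0],[0,0,0],1],[[0,0,0],[0,0,0],1]]'
python3 go.py 0.474 -0.111 0.011 -91.2; python3 look.py w3 varnish_pot:0
```

```text
time_s: 4.35
position: [0.4787, -0.1208, 0.0339]
tcp_rot: [0.008, -0.016, -0.705, 0.709]
contact_force: [-0.0, 0.0, -0.1]
gripper_width: 1.004
tcp [ 0.4787 -0.1208  0.0339] shift now-frame [ 0.0053  0.0228 -0.0097] goal-frame [ 0.0049  0.0229 -0.0097] turn deg [-0.2439 -0.7287 -0.6329] t 4.35
[[-0.999  0.011 -0.034  0.479]
 [ 0.034 -0.005 -0.999 -0.121]
 [-0.011 -1.     0.004  0.034]
 [ 0.     0.     0.     1.   ]] 4.35
[[ 0.002  0.957  0.291 -0.081]
 [ 0.    -0.291  0.957 -0.162]
 [ 1.    -0.001 -0.001 -0.001]
 [ 0.     0.     0.     1.   ]] 65.04321814404544 0.020775272407593325
varnish_pot [([236.0, 227.0], 0.81, array([ 0.473, -0.109])), ([268.0, 326.0], 0.81, array([ 0.389, -0.129])), ([151.0, 344.0], 0.7, array([ 0.376, -0.037]))]
```

View pics/w3.png

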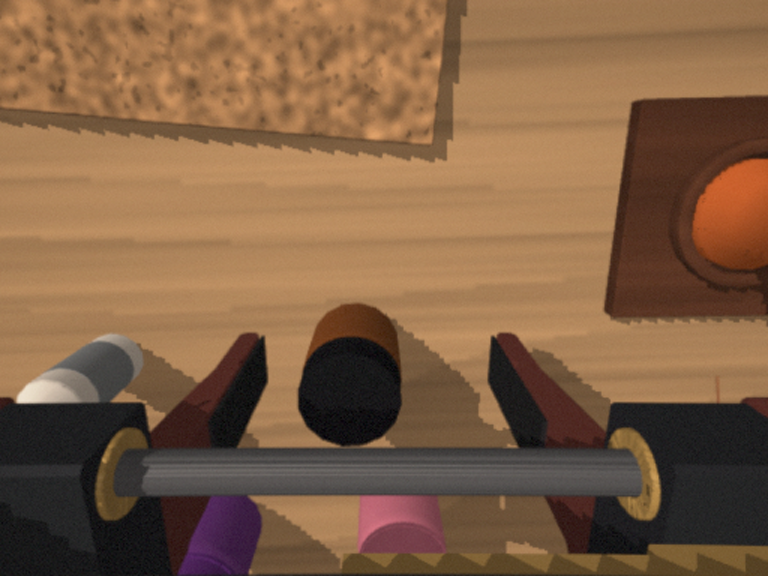

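```bash
python3 -m handwheel '[[[0.0025,0.008,-0.006],[-0.3,-0.7,-0.6],1],[[0.0025,0.008,-0.006],[0,0,0],1],[[0,0.006,0],[0,0,0],1],[[0,0,0],[0,0,0],1],[[0,0,0],[0,0,0],0.3]]'
python3 go.py 0.474 -0.1095 0.011 -91.2
python3 -m handwheel '[[[0,0,0],[0,0,0],0.3],[[0,0,0],[0,0,0],0.2],[[0,0,0],[0,0,0],0.2],[[0,0,0],[0,0,0],0.2],[[0,0,0],[0,0,0],0.2]]'
python3 go.py 0.474 -0.1095 0.011 -91.2
```

```text
time_s: 4.95
position: [0.4792, -0.1086, 0.0171]
tcp_rot: [0.003, -0.012, -0.707, 0.707]
contact_force: [0.8, 0.1, 0.9]
gripper_width: 0.945
tcp [ 0.4792 -0.1086  0.0171] shift now-frame [0.0053 0.006  0.001 ] goal-frame [0.0052 0.0061 0.001 ] turn deg [-0.0172 -0.0022 -0.6872] t 4.95
time_s: 5.45
position: [0.4798, -0.109, 0.0179]
tcp_rot: [0.003, -0.012, -0.707, 0.707]
contact_force: [0.2, 0.0, -0.2]
gripper_width: 0.491
tcp [ 0.4798 -0.109   0.0179] shift now-frame [0.0059 0.0068 0.0006] goal-frame [0.0058 0.0069 0.0006] turn deg [-0.0405 -0.0235 -0.7679] t 5.45
```

```bash
python3 -m handwheel '[[[0,0,0],[0,0,0],0.62],[[0.004,0.004,0],[0,0,-0.4],0.62],[[0.003,0.005,0],[0,0,-0.4],0.62],[[0.002,0.003,0],[0,0,0],0.62],[[0,0,0],[0,0,0],0.62]]'
python3 go.py 0.474 -0.1095 0.011 -91.2
```

```text
time_s: 5.95
position: [0.4698, -0.1089, 0.0046]
tcp_rot: [0.008, -0.007, -0.707, 0.707]
contact_force: [0.2, -0.4, 0.4]
gripper_width: 0.62
tcp [ 0.4698 -0.1089  0.0046] shift now-frame [-0.0042 -0.0064  0.0005] goal-frame [-0.0043 -0.0064  0.0005] turn deg [-0.0394 -0.0358  0.1369] t 5.95
```

```bash
python3 -m handwheel '[[[-0.003,-0.006,0],[0,0,0],0.62],[[0,0,0],[0,0,0],0.5],[[0,0,0],[0,0,0],0.2],[[0,0,0],[0,0,0],0.2],[[0,0,0],[0,0,0],0.2]]'
python3 -m handwheel '[[[0,0,0],[0,0,0],0.2],[[0,0,0],[0,0,0],0.2],[[0,0,0],[0,0,0],0.2]]'
python3 go.py 0.524 -0.372 0.1 -91.2
```

```text
time_s: 6.45
position: [0.4733, -0.1089, 0.0112]
tcp_rot: [0.008, -0.007, -0.707, 0.707]
contact_force: [-0.4, 0.3, -1.2]
gripper_width: 0.452
time_s: 6.75
position: [0.4731, -0.1089, 0.0111]
tcp_rot: [0.008, -0.007, -0.707, 0.707]
contact_force: [-0.3, -0.0, -1.2]
gripper_width: 0.444
tcp [ 0.4731 -0.1089  0.0111] shift now-frame [-0.0564 -0.0889  0.262 ] goal-frame [-0.0564 -0.0889  0.262 ] turn deg [-0.0381 -0.0304  0.1334] t 6.75
```

```bash
python3 -m handwheel '[[[0,-0.03,0],[0,0,0],0.2],[[0,-0.045,0],[0,0,0],0.2],[[0,-0.04,0],[0,0,0],0.2],[[0,-0.005,0.02],[0,0,0],0.2],[[-0.01,0,0.04],[0,0,0],0.2]]'
python3 -m handwheel '[[[-0.012,0,0.045],[0,0,0],0.2],[[-0.012,0,0.045],[0,0,0],0.2],[[-0.012,0,0.045],[0,0,0],0.2],[[-0.01,0,0.035],[0,0,0],0.2],[[0,0,0.01],[0,0,0],0.2]]'
python3 -m handwheel '[[[0,0,0],[0,0,0],0.2],[[0,0,0],[0,0,0],0.2]]'
python3 go.py 0.5245 -0.372 0.06 -91.2; python3 look.py w4 station:0 varnish_pot:0.1
```

```text
time_s: 7.25
position: [0.4812, -0.1644, 0.1348]
tcp_rot: [-0.006, 0.002, 0.708, -0.706]
contact_force: [1.3, -0.0, -1.8]
gripper_width: 0.447
time_s: 7.75
position: [0.5266, -0.3552, 0.1357]
tcp_rot: [0.005, -0.003, -0.707, 0.707]
contact_force: [0.2, -0.1, -0.8]
gripper_width: 0.449
time_s: 7.95
position: [0.5253, -0.3557, 0.1347]
tcp_rot: [0.007, -0.003, -0.707, 0.707]
contact_force: [0.4, 1.2, -1.4]
gripper_width: 0.455
tcp [ 0.5253 -0.3557  0.1347] shift now-frame [0.0002 0.0747 0.0163] goal-frame [0.0005 0.0747 0.0163] turn deg [-0.0063  0.3655  0.2839] t 7.95
[[-1.    -0.005 -0.015  0.525]
 [ 0.015 -0.    -1.    -0.356]
 [ 0.005 -1.     0.     0.135]
 [ 0.     0.     0.     1.   ]] 7.95
[[ 0.002  0.957  0.291 -0.081]
 [ 0.    -0.291  0.957 -0.162]
 [ 1.    -0.001 -0.001 -0.001]
 [ 0.     0.     0.     1.   ]] 65.04321814404544 0.020775272407593325
station [([216.0, 175.0], 0.66, array([ 0.531, -0.319]))]
varnish_pot [([59.0, 298.0], 0.87, array([ 0.463, -0.208])), ([250.0, 233.0], 0.85, array([ 0.514, -0.354])), ([169.0, 182.0], 0.23, array([ 0.553, -0.3  ]))]
```

View pics/w4.png

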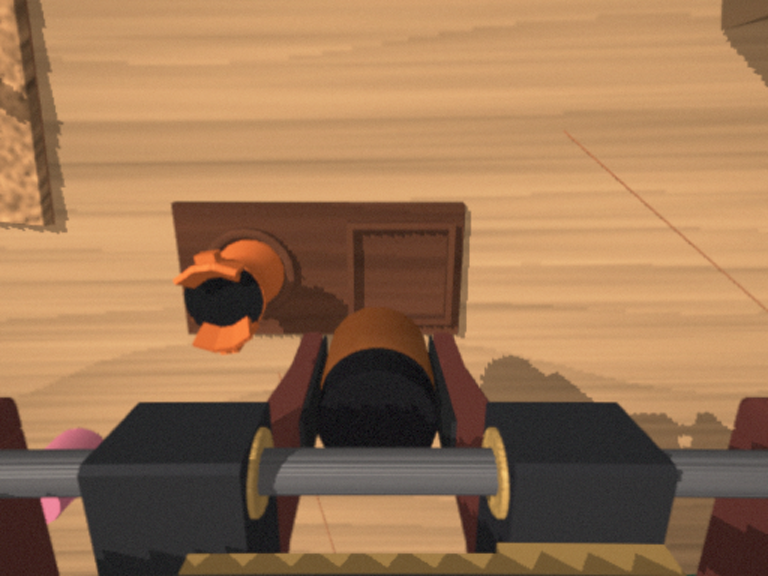

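The pot is held square between the fingers at (378,390), and the bay shows at (405,275).

```bash
python3 - <<'E'
from h import *
import pickle
p=pickle.load(open("w4.pkl","rb"))
P=[at(p,np.array(uv)/1.5,z).round(4) for uv,z in [((174,203),.009),((465,204),.009),((459,332),.009),((190,333),.009),((223,300),.064),((347,225),.017),((460,225),.017)]]
print(*P,sep="\n"); print(np.mean(P[:4],axis=0))
E
python3 go.py 0.5245 -0.372 0.032 -91.2
```

```text
[ 0.5736 -0.2282  0.009 ]
[ 0.5702 -0.4109  0.009 ]
[ 0.4829 -0.4105  0.009 ]
[ 0.4852 -0.2259  0.009 ]
[ 0.5276 -0.2713  0.064 ]
[ 0.5595 -0.3367  0.017 ]
[ 0.5583 -0.4069  0.017 ]
[ 0.527975 -0.318875  0.009   ]
tcp [ 0.5258 -0.3548  0.1351] shift now-frame [0.0006 0.1031 0.0172] goal-frame [0.0009 0.1031 0.0172] turn deg [-0.0089  0.4725  0.2563] t 8.1
```

```bash
python3 -m handwheel '[[[0,0.01,0.008],[0,0,0],0.2],[[0,0.025,0.008],[0,0,0],0.2],[[0,0.03,0],[0,0,0],0.2],[[0,0.015,0],[0,0,0],0.2],[[0,0,0],[0,0,0],0.2]]'
python3 go.py 0.526 -0.371 0.022 -91.2
```

```text
time_s: 8.6
position: [0.527, -0.3681, 0.0525]
tcp_rot: [0.003, -0.001, -0.707, 0.707]
contact_force: [0.8, -0.8, -0.5]
gripper_width: 0.45
tcp [ 0.527  -0.3681  0.0525] shift now-frame [0.0009 0.0305 0.0029] goal-frame [0.0009 0.0305 0.003 ] turn deg [-0.0091  0.8634  0.1182] t 8.6
```

```bash
python3 -m handwheel '[[[0,0.01,0.003],[0,0,0],0.2],[[0,0.008,0],[0,0,0],0.2],[[0,0.004,0],[0,0,0],0.2],[[0,0,0],[0,0,0],0.2],[[0,0,0],[0,0,0],0.2]]'
python3 -m handwheel '[[[0,0.003,0],[0,0,0],0.2],[[0,0.002,0],[0,0,0],0.2],[[0,0,0],[0,0,0],0.2]]'
python3 go.py 0.526 -0.371 0.02 -91.2
```

```text
time_s: 9.1
position: [0.5288, -0.3718, 0.0313]
tcp_rot: [0.001, -0.002, -0.706, 0.708]
contact_force: [0.4, 0.6, -1.5]
gripper_width: 0.449
time_s: 9.4
position: [0.5296, -0.3722, 0.0271]
tcp_rot: [0.001, -0.003, -0.706, 0.708]
contact_force: [-0.8, 0.1, -0.5]
gripper_width: 0.448
tcp [ 0.5296 -0.3722  0.0271] shift now-frame [ 0.0036  0.0071 -0.0012] goal-frame [ 0.0036  0.0071 -0.0011] turn deg [-0.1624  0.9134 -0.175 ] t 9.4
```

```bash
python3 -m handwheel '[[[0.002,0.003,0],[0,0,0],0.2],[[0,0.002,0],[0,0,0],0.2],[[0,0,0],[0,0,0],0.2]]'
python3 -m handwheel '[[[0,0.002,0],[0,0,0],0.2],[[0,0.001,0],[0,0,0],0.2],[[0,0,0],[0,0,0],0.2]]'
python3 -m handwheel '[[[0,0.002,0],[0,0,0],0.2],[[0,0.001,0],[0,0,0],0.2],[[0,0,0],[0,0,0],0.2]]'
```

```text
time_s: 9.7
position: [0.5275, -0.3722, 0.0219]
tcp_rot: [0.001, -0.003, -0.706, 0.708]
contact_force: [-0.5, -0.1, -0.7]
gripper_width: 0.449
time_s: 10.0
position: [0.5279, -0.3725, 0.0204]
tcp_rot: [0.0, -0.003, -0.706, 0.708]
contact_force: [0.2, -0.3, -0.9]
gripper_width: 0.442
time_s: 10.3
position: [0.5283, -0.3727, 0.0204]
tcp_rot: [0.0, -0.004, -0.706, 0.708]
contact_force: [0.4, 0.0, -0.2]
gripper_width: 0.45
```

```bash
python3 -m handwheel '[[[0,0,0],[0,0,0],0.62],[[0,0,0],[0,0,0],0.62],[[0,0,0],[0,0,0],0.62],[[0,-0.02,0],[0,0,0],0.62],[[0,-0.04,0],[0,0,0],0.62]]'
python3 -m handwheel '[[[0,-0.05,0],[0,0,0],0.8],[[0,-0.045,0],[0,0,0],0.8],[[-0.01,-0.01,-0.02],[0,0,0],0.8],[[-0.02,0,-0.04],[0,0,0],0.8],[[-0.025,0,-0.045],[0,0,0],0.8]]'
python3 -m handwheel '[[[-0.02,0,-0.045],[0,0,0],0.8],[[-0.02,0,-0.045],[0,0,0],0.8],[[-0.02,0,-0.04],[0,0,0],0.8],[[-0.01,0,-0.02],[0,0,0],0.8],[[0,0,0],[0,0,0],0.8]]'
python3 go.py 0.656 -0.116 0.15 -91.2;python3 look.py w5 column:0.01 wall:0.01 stone:0.01
```

```text
time_s: 10.8
position: [0.5247, -0.3703, 0.0751]
tcp_rot: [-0.003, 0.0, 0.708, -0.706]
contact_force: [-0.7, -1.5, 1.0]
gripper_width: 0.618
time_s: 11.3
position: [0.5801, -0.2754, 0.1898]
tcp_rot: [0.007, -0.008, -0.704, 0.71]
contact_force: [0.9, -1.3, -0.8]
gripper_width: 0.801
time_s: 11.8
position: [0.659, -0.1119, 0.1892]
tcp_rot: [0.002, -0.006, -0.706, 0.708]
contact_force: [0.1, -1.0, 0.1]
gripper_width: 0.804
tcp [ 0.659  -0.1119  0.1892] shift now-frame [0.0032 0.0392 0.004 ] goal-frame [0.0029 0.0392 0.0042] turn deg [-0.1928  0.5089 -0.3339] t 11.8
[[-1.     0.006 -0.012  0.659]
 [ 0.012 -0.003 -1.    -0.112]
 [-0.006 -1.     0.003  0.189]
 [ 0.     0.     0.     1.   ]] 11.8
[[ 0.002  0.957  0.291 -0.081]
 [ 0.    -0.291  0.957 -0.162]
 [ 1.    -0.001 -0.001 -0.001]
 [ 0.     0.     0.     1.   ]] 65.04321814404544 0.020775272407593325
column [([253.0, 168.0], 0.91, array([ 0.663, -0.113]))]
wall [([172.0, 170.0], 0.74, array([ 0.662, -0.019]))]
stone [([99.0, 196.0], 0.79, array([0.631, 0.069]))]
```

View pics/w5.png

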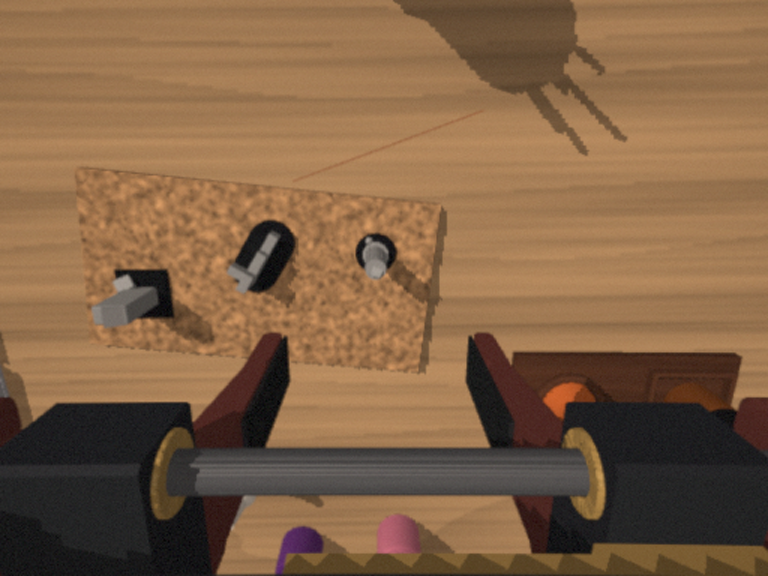

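```bash
python3 - <<'E'
from h import *
import pickle
p=pickle.load(open("w5.pkl","rb"))
for uv,z in [((376.5,253.5),.013),((376,268),.06),((117,271),.014),((168,270),.014),((173,318),.014)]: print(at(p,np.array(uv)/1.5,z).round(4))
E
python3 go.py 0.662 -0.1125 0.032 -91.2
```

```text
[ 0.6627 -0.1112  0.013 ]
[ 0.6635 -0.1108  0.06  ]
[0.6519 0.0878 0.014 ]
[0.6522 0.0491 0.014 ]
[0.6128 0.0508 0.014 ]
tcp [ 0.6567 -0.1197  0.1893] shift now-frame [-0.0044  0.1573 -0.0085] goal-frame [-0.0051  0.1573 -0.0073] turn deg [-0.411  -0.028  -0.2583] t 12.0
```

```bash
python3 -m handwheel '[[[-0.003,0.02,-0.005],[-0.4,0,-0.2],0.6],[[-0.003,0.04,-0.004],[0,0,0],0.6],[[0,0.035,0],[0,0,0],0.6],[[0,0.01,0],[0,0,0],0.6],[[0,0,0],[0,0,0],0.6]]'
python3 -m handwheel '[[[0,0,0],[0,0,0],0.6]]'
python3 go.py 0.663 -0.1115 0.031 -91.2
```

```text
time_s: 12.5
position: [0.661, -0.1214, 0.0789]
tcp_rot: [0.012, -0.013, -0.706, 0.708]
contact_force: [-0.1, -0.9, 0.8]
gripper_width: 0.599
time_s: 12.6
position: [0.6608, -0.1224, 0.0791]
tcp_rot: [0.013, -0.013, -0.706, 0.708]
contact_force: [0.3, 0.2, 0.6]
gripper_width: 0.601
tcp [ 0.6608 -0.1224  0.0791] shift now-frame [-0.0018  0.048  -0.0112] goal-frame [-0.002   0.0481 -0.011 ] turn deg [-0.2038 -0.9057 -0.0232] t 12.6
```

```bash
python3 -m handwheel '[[[-0.001,0,-0.006],[0,0,0],0.6],[[-0.001,0,-0.005],[0,0,0],0.6],[[0,0,0],[0,0,0],0.6]]'
python3 go.py 0.663 -0.1115 0.031 -91.2;python3 look.py w6 column:0.01
```

```text
time_s: 12.9
position: [0.6657, -0.1114, 0.0829]
tcp_rot: [0.011, -0.016, -0.706, 0.708]
contact_force: [-0.1, -0.2, -0.8]
gripper_width: 0.6
tcp [ 0.6657 -0.1114  0.0829] shift now-frame [0.003  0.0519 0.    ] goal-frame [0.0027 0.0519 0.0002] turn deg [-0.2204 -0.9772 -0.3593] t 12.9
[[-0.999  0.006 -0.038  0.666]
 [ 0.038 -0.004 -0.999 -0.111]
 [-0.006 -1.     0.004  0.083]
 [ 0.     0.     0.     1.   ]] 12.9
[[ 0.002  0.957  0.291 -0.081]
 [ 0.    -0.291  0.957 -0.162]
 [ 1.    -0.001 -0.001 -0.001]
 [ 0.     0.     0.     1.   ]] 65.04321814404544 0.020775272407593325
column [([254.0, 205.0], 0.73, array([ 0.662, -0.113]))]
```

View pics/w6.png

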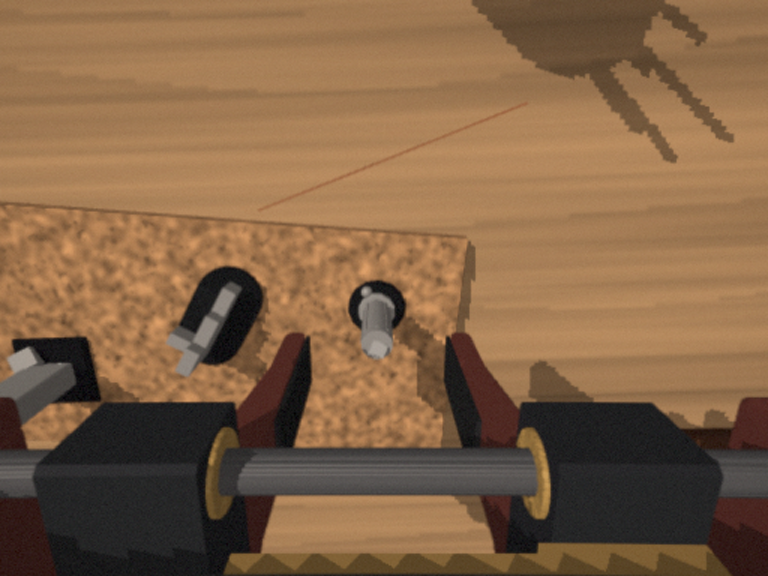

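```bash
python3 -m handwheel '[[[0.002,0.015,0],[-0.2,-0.9,-0.3],0.6],[[0.001,0.02,0],[0,0,0],0.6],[[0,0.01,0],[0,0,0],0.6],[[0,0,0],[0,0,0],0.6],[[0,0,0],[0,0,0],0.6]]'
python3 go.py 0.6625 -0.1125 0.031 -91.2
```

```text
time_s: 13.5
position: [0.6622, -0.1127, 0.0349]
tcp_rot: [0.007, -0.007, -0.707, 0.707]
contact_force: [0.9, -0.3, 0.6]
gripper_width: 0.603
tcp [ 0.6622 -0.1127  0.0349] shift now-frame [-0.0003  0.0039 -0.0002] goal-frame [-0.0003  0.0039 -0.0002] turn deg [-0.0486  0.0539 -0.022 ] t 13.5
```

```bash
python3 -m handwheel '[[[0,0.004,0],[0,0,0],0.5],[[0,0,0],[0,0,0],0.3],[[0,0,0],[0,0,0],0],[[0,0,0],[0,0,0],0],[[0,0,0],[0,0,0],0]]'
python3 -m handwheel '[[[0,0,0],[0,0,0],0],[[0,0,0],[0,0,0],0],[[0,0,0],[0,0,0],0]]'
python3 go.py 0.528 -0.272 0.12 -91.2
```

```text
time_s: 14.0
position: [0.6635, -0.1129, 0.0324]
tcp_rot: [0.006, -0.008, -0.707, 0.707]
contact_force: [-0.4, 0.5, -0.1]
gripper_width: 0.186
time_s: 14.3
position: [0.6637, -0.113, 0.0328]
tcp_rot: [0.006, -0.008, -0.707, 0.708]
contact_force: [-0.3, -0.5, 0.1]
gripper_width: 0.155
tcp [ 0.6637 -0.113   0.0328] shift now-frame [ 0.1322 -0.0875  0.1618] goal-frame [ 0.1324 -0.0872  0.1619] turn deg [-0.0691  0.0567 -0.2162] t 14.3
```

```bash
python3 -m handwheel '[[[0,-0.02,0],[0,0,0],0],[[0,-0.04,0],[0,0,0],0],[[0,-0.04,0],[0,0,0],0],[[0.02,-0.01,0.02],[0,0,0],0],[[0.03,0,0.035],[0,0,0],0]]'
python3 -m handwheel '[[[0.03,0,0.035],[0,0,0],0],[[0.03,0,0.035],[0,0,0],0],[[0.015,0,0.02],[0,0,0],0],[[0,0,0],[0,0,0],0],[[0,0,0],[0,0,0],0]]'
python3 -m handwheel '[[[0,0,0],[0,0,0],0]]'
python3 go.py 0.528 -0.272 0.12 -91.2;python3 look.py w7 handle:0.009 station:0
```

```text
time_s: 14.8
position: [0.6146, -0.1602, 0.1455]
tcp_rot: [-0.002, 0.005, 0.708, -0.706]
contact_force: [0.2, -0.6, -0.5]
gripper_width: 0.153
time_s: 15.3
position: [0.5321, -0.2583, 0.1471]
tcp_rot: [0.004, -0.008, -0.707, 0.707]
contact_force: [0.7, 0.2, -1.9]
gripper_width: 0.153
time_s: 15.4
position: [0.5329, -0.2574, 0.1471]
tcp_rot: [0.004, -0.008, -0.707, 0.707]
contact_force: [-0.2, -0.7, 0.5]
gripper_width: 0.155
tcp [ 0.5329 -0.2574  0.1471] shift now-frame [0.0048 0.0271 0.0146] goal-frame [0.0046 0.0271 0.0147] turn deg [-0.0325  0.2916 -0.3303] t 15.4
[[-1.     0.006 -0.016  0.533]
 [ 0.016 -0.001 -1.    -0.257]
 [-0.006 -1.     0.001  0.147]
 [ 0.     0.     0.     1.   ]] 15.4
[[ 0.002  0.957  0.291 -0.081]
 [ 0.    -0.291  0.957 -0.162]
 [ 1.    -0.001 -0.001 -0.001]
 [ 0.     0.     0.     1.   ]] 65.04321814404544 0.020775272407593325
handle [([266.0, 188.0], 0.72, array([ 0.524, -0.272]))]
station [([311.0, 181.0], 0.59, array([ 0.529, -0.32 ]))]
```

View pics/w7.png

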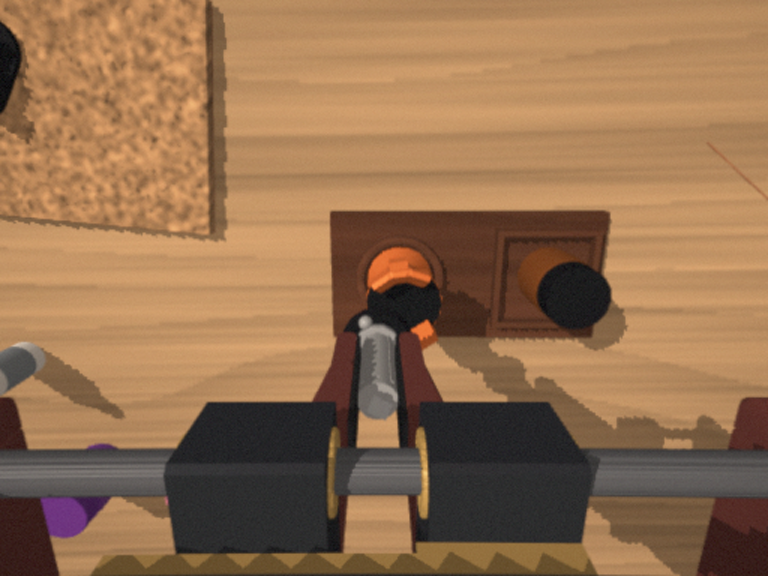

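The pot stands in the bay at (575,290), the column is held upright at (378,365), and the handle seat is at (404,300).

```bash
python3 - <<'E'
from h import *
import pickle
p=pickle.load(open("w7.pkl","rb"))
import numpy as np
a=np.linspace(0,2*np.pi,60)
def ext(c,r,z):
    q=np.array([proj(p,[c[0]+r*np.cos(t),c[1]+r*np.sin(t),z])*1.5 for t in a]); return "L %.0f R %.0f T %.0f B %.0f"%(q[:,0].min(),q[:,0].max(),q[:,1].min(),q[:,1].max())
print("base",ext((.5329,-.2574),.016,.1248), "foot",ext((.5329,-.2574),.010,.1323),"top",ext((.5329,-.2574),.007,.173))
print("seat",ext((.5283,-.272),.016,.064), "rim44", ext((.5283,-.272),.022,.064), "lid",at(p,np.array((574,296))/1.5,.063))
im=p["image"][130:290,200:310,::-1]; cv2.imwrite("pics/w7c.png",cv2.resize(im,None,fx=5,fy=5,interpolation=cv2.INTER_CUBIC))
E
```

```text
base L 343 R 415 T 304 B 371 foot L 356 R 403 T 324 B 367 top L 359 R 400 T 377 B 414
seat L 376 R 432 T 276 B 329 rim44 L 366 R 442 T 266 B 338 lid [ 0.53054397 -0.36904617  0.063     ]
```

View pics/w7c.png

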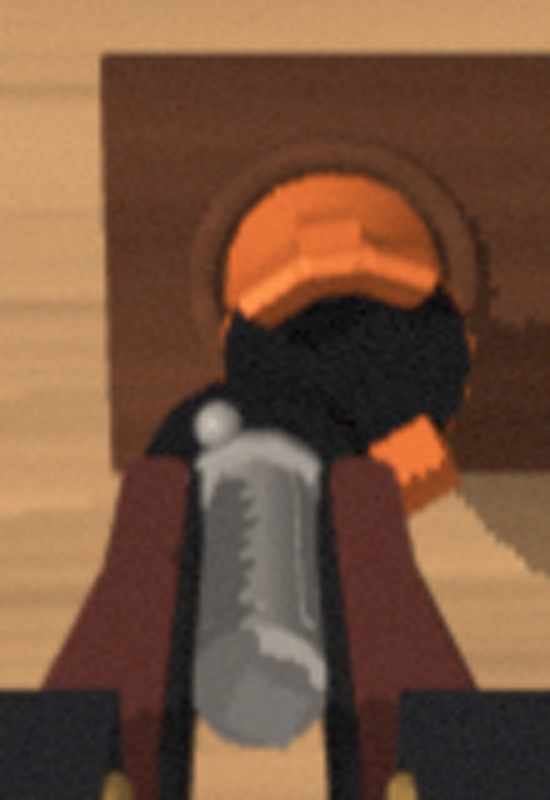

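```bash
python3 -m handwheel '[[[0.003,0.01,0.009],[0,0,0],0],[[0,0.01,0.006],[0,0,0],0],[[0,0,0],[0,0,0],0],[[0,0,0],[0,0,0],0]]'
python3 go.py 0.5296 -0.272 0.11 -91.2
```

```text
time_s: 15.95
position: [0.5311, -0.2707, 0.1241]
tcp_rot: [-0.002, 0.005, 0.707, -0.707]
contact_force: [-0.1, 0.0, -0.0]
gripper_width: 0.153
tcp [ 0.5311 -0.2707  0.1241] shift now-frame [0.0015 0.0141 0.0013] goal-frame [0.0015 0.0141 0.0013] turn deg [ 0.0482  0.6046 -0.2811] t 15.95
```

```bash
python3 -m handwheel '[[[0.001,0.006,0.001],[0,0.5,-0.3],0],[[0.001,0.006,0.001],[0,0,0],0],[[0,0.003,0],[0,0,0],0],[[0,0,0],[0,0,0],0]]'
python3 go.py 0.5296 -0.272 0.1 -91.2
python3 -m handwheel '[[[0,0.003,0],[0,0,0],0],[[0,0.003,0],[0,0,0],0],[[0,0,0],[0,0,0],0]]'
python3 go.py 0.5296 -0.272 0.087 -91.2
```

```text
time_s: 16.35
position: [0.5289, -0.2725, 0.1075]
tcp_rot: [-0.007, 0.007, 0.708, -0.707]
contact_force: [0.2, -0.5, 0.2]
gripper_width: 0.154
tcp [ 0.5289 -0.2725  0.1075] shift now-frame [-0.0007  0.0075 -0.0005] goal-frame [-0.0007  0.0075 -0.0005] turn deg [0.0711 0.0659 0.0681] t 16.35
time_s: 16.65
position: [0.5291, -0.2724, 0.1013]
tcp_rot: [-0.007, 0.007, 0.707, -0.707]
contact_force: [0.1, 0.5, -0.1]
gripper_width: 0.154
tcp [ 0.5291 -0.2724  0.1013] shift now-frame [-0.0005  0.0143 -0.0004] goal-frame [-0.0005  0.0143 -0.0004] turn deg [0.0639 0.0773 0.0384] t 16.65
```

```bash
for i in 1; do :; done
python3 -m handwheel '[[[0,0.004,0],[0,0,0],0],[[0,0.003,0],[0,0,0],0],[[0,0,0],[0,0,0],0]]'
python3 -m handwheel '[[[0,0.003,0],[0,0,0],0],[[0,0.003,0],[0,0,0],0],[[0,0,0],[0,0,0],0]]'
python3 -m handwheel '[[[0,0.003,0],[0,0,0],0],[[0,0.003,0],[0,0,0],0],[[0,0,0],[0,0,0],0]]'
```

```text
time_s: 16.95
position: [0.5292, -0.2725, 0.0941]
tcp_rot: [-0.007, 0.007, 0.707, -0.707]
contact_force: [-0.4, 0.2, 1.4]
gripper_width: 0.154
time_s: 17.25
position: [0.5292, -0.2725, 0.0884]
tcp_rot: [-0.007, 0.007, 0.707, -0.707]
contact_force: [0.5, 0.2, -3.4]
gripper_width: 0.152
time_s: 17.55
position: [0.5305, -0.2727, 0.0867]
tcp_rot: [0.006, -0.008, -0.707, 0.707]
contact_force: [-0.3, 0.0, -3.3]
gripper_width: 0.154
```

```bash
python3 -m handwheel '[[[0,0.003,0],[0,0,0],0],[[0,0.003,0],[0,0,0],0]]'
python3 -m handwheel '[[[0,0.004,0],[0,0,0],0],[[0,0.004,0],[0,0,0],0]]'
python3 -m handwheel '[[[0,0,0],[0,0,0],0]]'
python3 look.py w8 column:0.064
```

```text
time_s: 17.75
position: [0.5314, -0.2731, 0.0854]
tcp_rot: [0.006, -0.008, -0.707, 0.707]
contact_force: [-11.4, 5.8, 29.6]
gripper_width: 0.152
time_s: 17.95
position: [0.5321, -0.2731, 0.0849]
tcp_rot: [0.006, -0.009, -0.706, 0.708]
contact_force: [-15.0, 6.4, 39.5]
gripper_width: 0.152
time_s: 18.05
position: [0.532, -0.273, 0.0858]
tcp_rot: [0.006, -0.009, -0.706, 0.708]
contact_force: [-0.8, -0.6, -7.3]
gripper_width: 0.158
[[-1.     0.005 -0.021  0.532]
 [ 0.021 -0.002 -1.    -0.273]
 [-0.005 -1.     0.002  0.086]
 [ 0.     0.     0.     1.   ]] 18.05
[[ 0.002  0.957  0.291 -0.081]
 [ 0.    -0.291  0.957 -0.162]
 [ 1.    -0.001 -0.001 -0.001]
 [ 0.     0.     0.     1.   ]] 65.04321814404544 0.020775272407593325
column [([248.0, 229.0], 0.66, array([ 0.53, -0.27]))]
```

View pics/w8.png

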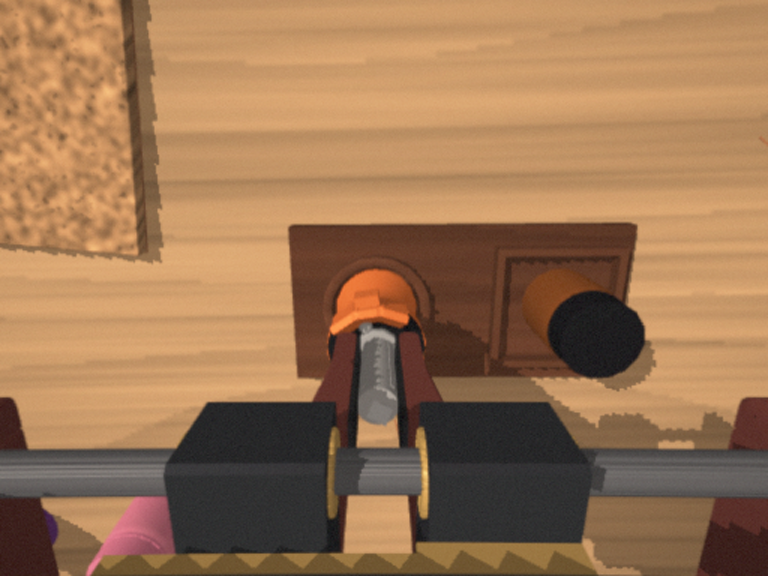

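```bash
python3 -m handwheel '[[[0,0,0],[0,0,0],0.35],[[0,0,0],[0,0,0],0.35],[[0,0,0],[0,0,0],0.35],[[0,-0.02,0],[0,0,0],0.35],[[0,-0.04,0],[0,0,0],0.35]]'
python3 -m handwheel '[[[0,-0.04,0],[0,0,0],0.5],[[-0.01,-0.02,-0.03],[0,0,0],0.5],[[-0.012,0,-0.045],[0,0,0],0.5],[[-0.012,0,-0.045],[0,0,0],0.5],[[-0.012,0,-0.045],[0,0,0],0.5]]'
python3 -m handwheel '[[[-0.012,0,-0.045],[0,0,0],0.5],[[-0.012,0,-0.045],[0,0,0],0.5],[[-0.012,0,-0.045],[0,0,0],0.5],[[-0.012,0,-0.03],[0,0,0],0.5],[[0,0,0],[0,0,0],0.5]]'
python3 -m handwheel '[[[0,0,0],[0,0,0],0.5]]'
python3 go.py 0.632 0.069 0.12 -90; python3 - <<'E'
from h import *
t=snap("scene"); save(t,"s2.png",(120,90,340,270),3.5)
E
python3 look.py w9 stone:0.01 pin_vice:0.0065 wall:0.01
```

```text
time_s: 18.65
position: [0.5289, -0.2714, 0.1387]
tcp_rot: [-0.009, 0.005, 0.708, -0.706]
contact_force: [1.1, -0.0, -0.6]
gripper_width: 0.35
time_s: 19.15
position: [0.5821, -0.1143, 0.2056]
tcp_rot: [0.012, -0.015, -0.706, 0.708]
contact_force: [1.1, -0.3, 0.7]
gripper_width: 0.5
time_s: 19.65
position: [0.6388, 0.0651, 0.204]
tcp_rot: [-0.008, 0.012, 0.707, -0.707]
contact_force: [-0.0, 1.2, 0.3]
gripper_width: 0.501
time_s: 19.75
position: [0.6387, 0.0654, 0.2033]
tcp_rot: [-0.008, 0.011, 0.707, -0.707]
contact_force: [-0.3, -1.4, -0.1]
gripper_width: 0.496
tcp [0.6387 0.0654 0.2033] shift now-frame [ 0.0072  0.0833 -0.0033] goal-frame [ 0.0067  0.0833 -0.0036] turn deg [ 0.0489 -1.5499 -0.2503] t 19.75
[[-1.     0.004 -0.027  0.639]
 [ 0.027  0.001 -1.     0.066]
 [-0.004 -1.    -0.001  0.203]
 [ 0.     0.     0.     1.   ]] 19.8
[[ 0.002  0.957  0.291 -0.081]
 [ 0.    -0.291  0.957 -0.162]
 [ 1.    -0.001 -0.001 -0.001]
 [ 0.     0.     0.     1.   ]] 65.04321814404544 0.020775272407593325
stone [([248.0, 177.0], 0.92, array([0.629, 0.072]))]
pin_vice [([228.0, 291.0], 0.88, array([0.466, 0.103])), ([324.0, 147.0], 0.69, array([ 0.662, -0.02 ]))]
wall [([327.0, 149.0], 0.95, array([ 0.659, -0.023])), ([91.0, 266.0], 0.49, array([0.513, 0.283]))]
```

View pics/s2.png

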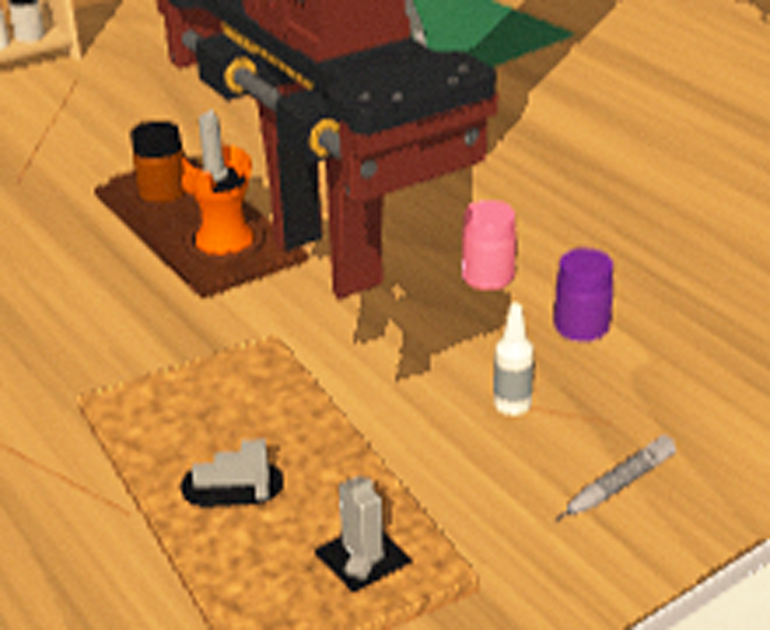

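View pics/w9.png

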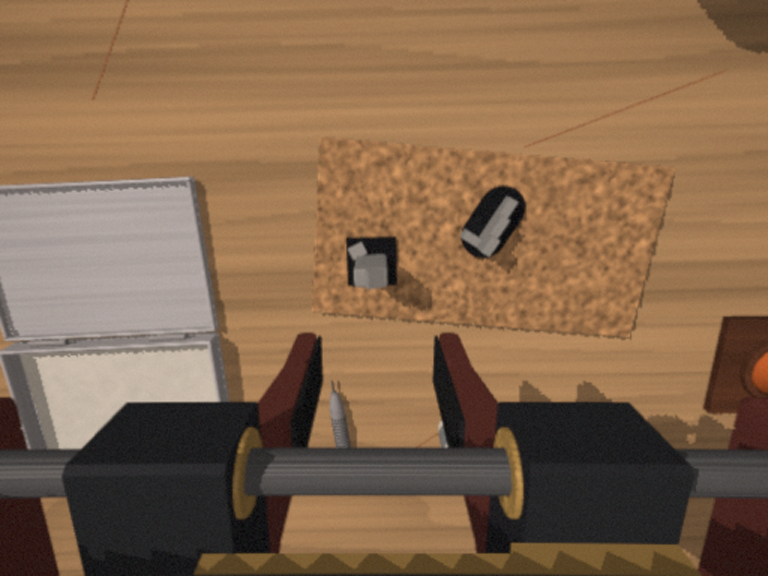

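The scene crop shows the pot in the bay and the column seated in the clip, with the wall and dropper untouched. In the wrist view the stone's base spans (348,238)–(397,286), with the slab above it at (371,268).

```bash
python3 - <<'E'
from h import *
import pickle
p=pickle.load(open("w9.pkl","rb"))
for uv,z in [((348,238),.014),((397,237),.014),((397,286),.014),((348,286),.014),((353,268),.058),((388,268),.058),((371,256),.058),((371,287),.058),((0,342),.02),((220,334),.02),((340,375),.0065),((338,450),.0065)]: print(uv,at(p,np.array(uv)/1.5,z).round(4))
m=spotter
E
python3 go.py 0.632 0.069 0.12 -90;
python3 - <<'E'
from h import *
t=snap("top"); r=spotter.cut_out(t,"pin_vice")
for x in r[:2]:
    ys,xs=np.nonzero(x["mask"]); P=np.array([at(t,(a,b),.0065)[:2] for a,b in zip(xs,ys)]); c=P.mean(0); w,v=np.linalg.eigh(np.cov((P-c).T)); d=v[:,1]; q=(P-c)@d
    print(x["score"],c,d,np.degrees(np.arctan2(d[1],d[0])),q.min(),q.max(),c+d*q.min(),c+d*q.max())
r=spotter.cut_out(t,"tin")
for x in r[:2]:
    m=x["mask"].astype(np.uint8); ys,xs=np.nonzero(m); print("tin",x["score"],xs.min(),xs.max(),ys.min(),ys.max(),at(t,(xs.max(),ys.max()),.02),at(t,(xs.min(),ys.max()),.02))
E
```

```text
(348, 238) [0.6522 0.0894 0.014 ]
(397, 237) [0.6519 0.0508 0.014 ]
(397, 286) [0.6116 0.0515 0.014 ]
(348, 286) [0.6127 0.0913 0.014 ]
(353, 268) [0.6391 0.0837 0.058 ]
(388, 268) [0.6384 0.0591 0.058 ]
(371, 256) [0.6474 0.0708 0.058 ]
(371, 287) [0.6248 0.0715 0.058 ]
(0, 342) [0.5746 0.3777 0.02  ]
(220, 334) [0.5762 0.1981 0.02  ]
(340, 375) [0.5286 0.1028 0.0065]
(338, 450) [0.4515 0.1086 0.0065]
tcp [0.6387 0.063  0.204 ] shift now-frame [ 0.0073  0.084  -0.0057] goal-frame [ 0.0067  0.084  -0.006 ] turn deg [ 0.0176 -1.7676 -0.2923] t 20.0
0.57 [0.46811185 0.10515474] [-0.99187543 -0.12721294] -172.69143176955174 -0.045887911859613224 0.042256521800288056 [0.51362694 0.11099228] [0.42619864 0.09977916]
tin 0.9 98 173 128 235 [0.4397188  0.19918653 0.02      ] [0.43878523 0.37636335 0.02      ]
```

```bash
python3 -m handwheel '[[[0.005,0,-0.005],[0,-0.5,-0.2],0.5],[[0.003,0.02,-0.004],[0,0,0],0.5],[[0,0.035,0],[0,0,0],0.5],[[0,0.035,0],[0,0,0],0.5],[[0,0,0],[0,0,0],0.5]]'
python3 -m handwheel '[[[0,0,0],[0,0,0],0.5]]'
python3 go.py 0.632 0.0708 0.028 -91.3
```

```text
time_s: 20.65
position: [0.6314, 0.0734, 0.1143]
tcp_rot: [-0.005, 0.01, 0.708, -0.706]
contact_force: [-0.2, -0.9, -0.4]
gripper_width: 0.499
time_s: 20.75
position: [0.6316, 0.0737, 0.1151]
tcp_rot: [-0.005, 0.01, 0.708, -0.706]
contact_force: [0.3, -0.0, 0.2]
gripper_width: 0.495
tcp [0.6316 0.0737 0.1151] shift now-frame [0.0001 0.0871 0.0031] goal-frame [-0.0005  0.0871  0.0029] turn deg [ 0.1223  0.0895 -0.3498] t 20.75
```

```bash
python3 look.py w10 stone:0.01 | tail -1
python3 -m handwheel '[[[0,0.03,0.003],[0,0,-0.3],0.5],[[0,0.025,0],[0,0,0],0.5],[[0,0.02,0],[0,0,0],0.5],[[0,0,0],[0,0,0],0.5],[[0,0,0],[0,0,0],0.5]]'
python3 go.py 0.632 0.0708 0.028 -91.3
```

```text
stone [([257.0, 189.0], 0.86, array([0.632, 0.07 ]))]
time_s: 21.35
position: [0.64, 0.0719, 0.0495]
tcp_rot: [-0.001, 0.014, 0.709, -0.705]
contact_force: [0.5, 0.7, 0.3]
gripper_width: 0.497
tcp [0.64   0.0719 0.0495] shift now-frame [0.0084 0.0213 0.0014] goal-frame [0.008  0.0215 0.0013] turn deg [ 0.3038  0.0237 -1.0612] t 21.35
```

```bash
python3 -m handwheel '[[[0.004,0.006,0.001],[0.3,0,-0.6],0.5],[[0.003,0.008,0],[0,0,-0.4],0.5],[[0,0.005,0],[0,0,0],0.5],[[0,0,0],[0,0,0],0.5]]'
python3 go.py 0.632 0.0708 0.028 -91.3
```

```text
time_s: 21.75
position: [0.6355, 0.0715, 0.0337]
tcp_rot: [-0.006, 0.01, 0.707, -0.707]
contact_force: [-0.4, 0.3, 0.2]
gripper_width: 0.499
tcp [0.6355 0.0715 0.0337] shift now-frame [0.0035 0.0056 0.0008] goal-frame [0.0035 0.0057 0.0008] turn deg [ 0.0491  0.0042 -0.3598] t 21.75
```

```bash
python3 -m handwheel '[[[0.002,0.004,0],[0,0,-0.3],0.5],[[0,0.001,0],[0,0,0],0.4],[[0,0,0],[0,0,0],0.1],[[0,0,0],[0,0,0],0.1],[[0,0,0],[0,0,0],0.1]]'
python3 -m handwheel '[[[0,0,0],[0,0,0],0.1],[[0,0,0],[0,0,0],0.1],[[0,0,0],[0,0,0],0.1]]'
python3 go.py 0.503 0.33 0.13 -90
```

```text
time_s: 22.25
position: [0.6335, 0.0716, 0.0283]
tcp_rot: [-0.008, 0.008, 0.707, -0.707]
contact_force: [0.3, 0.8, -0.4]
gripper_width: 0.272
time_s: 22.55
position: [0.6336, 0.0716, 0.0285]
tcp_rot: [-0.008, 0.008, 0.707, -0.707]
contact_force: [0.2, -0.2, -0.3]
gripper_width: 0.269
tcp [0.6336 0.0716 0.0285] shift now-frame [ 0.1363 -0.1014 -0.2555] goal-frame [ 0.1306 -0.1015 -0.2584] turn deg [ 0.0516 -1.2943 -0.0498] t 22.55
```

```bash
python3 -m handwheel '[[[0,-0.02,0],[0,0,0],0.1],[[0,-0.04,0],[0,0,0],0.1],[[0,-0.03,0],[0,0,0],0.1],[[0.02,-0.005,-0.03],[0,0,0],0.1],[[0.023,0,-0.042],[0,0,0],0.1]]'
python3 -m handwheel '[[[0.023,0,-0.045],[0,0,0],0.1],[[0.023,0,-0.045],[0,0,0],0.1],[[0.023,0,-0.045],[0,-0.5,0],0.1],[[0.02,0,-0.035],[0,-0.5,0],0.1],[[0,0,0],[0,0,0],0.1]]'
python3 -m handwheel '[[[0,0,0],[0,0,0],0.1]]'
python3 go.py 0.503 0.33 0.06 -90; python3 look.py w11 tin:0 | tail -1
```

```text
time_s: 23.05
position: [0.5943, 0.1376, 0.1261]
tcp_rot: [0.012, -0.013, -0.706, 0.708]
contact_force: [0.2, 0.5, -1.3]
gripper_width: 0.275
time_s: 23.55
position: [0.5056, 0.3216, 0.1281]
tcp_rot: [-0.003, 0.005, 0.708, -0.706]
contact_force: [-0.3, -0.1, -1.0]
gripper_width: 0.273
time_s: 23.65
position: [0.5052, 0.3222, 0.1282]
tcp_rot: [-0.002, 0.005, 0.708, -0.706]
contact_force: [1.1, -1.0, 0.2]
gripper_width: 0.271
tcp [0.5052 0.3222 0.1282] shift now-frame [ 0.0026  0.0682 -0.0077] goal-frame [ 0.0022  0.0682 -0.0078] turn deg [ 0.1418 -0.5476 -0.241 ] t 23.65
tin [([281.0, 183.0], 0.61, array([0.505, 0.294]))]
```

```bash
python3 -m handwheel '[[[0.002,0.02,-0.005],[0,-0.5,-0.2],0.1],[[0,0.03,-0.004],[0,0,0],0.1],[[0,0.03,0],[0,0,0],0.1],[[0,0,0],[0,0,0],0.1],[[0,0,0],[0,0,0],0.1]]'
python3 go.py 0.503 0.332 0.022 -90
```

```text
time_s: 24.25
position: [0.5112, 0.3226, 0.0476]
tcp_rot: [-0.004, 0.008, 0.707, -0.707]
contact_force: [0.8, 0.1, -0.7]
gripper_width: 0.276
tcp [0.5112 0.3226 0.0476] shift now-frame [ 0.0085  0.0256 -0.0092] goal-frame [ 0.0082  0.0256 -0.0094] turn deg [ 0.0402 -0.9515 -0.3189] t 24.25
```

```bash
python3 -m handwheel '[[[0.004,0.004,-0.005],[0,-0.5,-0.2],0.1],[[0.003,0.008,-0.003],[0,-0.4,-0.1],0.1],[[0,0.005,0],[0,0,0],0.1],[[0,0,0],[0,0,0],0.1]]'
python3 go.py 0.503 0.332 0.022 -90
python3 -m handwheel '[[[0,0.003,0],[0,0,0],0.1],[[0,0.002,0],[0,0,0],0.1],[[0,0,0],[0,0,0],0.1]]'
python3 go.py 0.503 0.332 0.022 -90
```

```text
time_s: 24.65
position: [0.5068, 0.3312, 0.0334]
tcp_rot: [0.001, 0.003, 0.708, -0.706]
contact_force: [-0.5, -0.1, -0.1]
gripper_width: 0.271
tcp [0.5068 0.3312 0.0334] shift now-frame [ 0.0039  0.0114 -0.0007] goal-frame [ 0.0038  0.0114 -0.0008] turn deg [ 0.2019 -0.1384 -0.2808] t 24.65
time_s: 24.95
position: [0.5072, 0.3317, 0.0286]
tcp_rot: [0.001, 0.003, 0.709, -0.706]
contact_force: [-1.3, -0.9, -0.0]
gripper_width: 0.27
tcp [0.5072 0.3317 0.0286] shift now-frame [ 0.0042  0.0066 -0.0002] goal-frame [ 0.0042  0.0066 -0.0003] turn deg [ 0.2379 -0.1156 -0.3341] t 24.95
```

```bash
python3 -m handwheel '[[[0.002,0.003,0],[0.2,0,-0.3],0.1],[[0,0.002,0],[0,0,0],0.1],[[0,0,0],[0,0,0],0.1]]'
python3 -m handwheel '[[[0,0.0015,0],[0,0,0],0.1],[[0,0.001,0],[0,0,0],0.1],[[0,0,0],[0,0,0],0.1]]'
python3 -m handwheel '[[[0,0.0015,0],[0,0,0],0.1],[[0,0.001,0],[0,0,0],0.1]]'
```

```text
time_s: 25.25
position: [0.5051, 0.3317, 0.0233]
tcp_rot: [-0.001, 0.001, 0.707, -0.707]
contact_force: [-0.1, 0.2, -0.5]
gripper_width: 0.271
time_s: 25.55
position: [0.5052, 0.3318, 0.0214]
tcp_rot: [-0.001, 0.001, 0.707, -0.707]
contact_force: [0.4, 0.7, -0.3]
gripper_width: 0.267
time_s: 25.75
position: [0.5054, 0.3319, 0.0213]
tcp_rot: [0.001, -0.001, -0.707, 0.707]
contact_force: [-3.2, -2.1, 8.7]
gripper_width: 0.274
```

```bash
python3 -m handwheel '[[[0,0,0],[0,0,0],0.5],[[0,0,0],[0,0,0],0.5],[[0,0,0],[0,0,0],0.5],[[0,-0.02,0],[0,0,0],0.5],[[0,-0.04,0],[0,0,0],0.5]]'
python3 -m handwheel '[[[0,-0.04,0],[0,0,0],0.5],[[0,-0.01,0.03],[0,0,0],0.5],[[0.008,0,0.045],[0,0,0],0.5],[[0.008,0,0.045],[0,0,0],0.5],[[0.008,0,0.045],[0,-2.5,0],0.5]]'
python3 -m handwheel '[[[0.003,0,0.045],[0,-2.5,0],0.5],[[0,0,0.03],[0,-2.4,0],0.5],[[0,0,0],[0,0,0],0.5],[[0,0,0],[0,0,0],0.5]]'
python3 go.py 0.468 0.105 0.06 -82.7
cat > vice.py <<'E'
from h import *
for cam in ("wrist","top","scene"):
    t=snap(cam)
    for l,z in (("pin_vice",.0065),("stone",.003)):
        for x in spotter.cut_out(t,l)[:2]:
            ys,xs=np.nonzero(x["mask"]); P=np.array([at(t,(a,b),z)[:2] for a,b in zip(xs,ys)]); c=P.mean(0); w,v=np.linalg.eigh(np.cov((P-c).T)); d=v[:,1]*np.sign(v[0,1]); q=(P-c)@d
            print(cam,l,round(x["score"],2),len(xs),"ang %.1f"%np.degrees(np.arctan2(d[1],d[0])),"ends",(c+d*q.min()).round(4),(c+d*q.max()).round(4))
        print("   origin",[(round(y["score"],2),at(t,y["point"],z)[:2].round(4)) for y in spotter.place_of(t,l)[:2]])
E
python3 vice.py
```

```text
time_s: 26.25
position: [0.5022, 0.3294, 0.0771]
tcp_rot: [0.003, 0.002, -0.705, 0.709]
contact_force: [0.4, -0.1, -0.2]
gripper_width: 0.499
time_s: 26.75
position: [0.4811, 0.1706, 0.1343]
tcp_rot: [0.02, -0.018, 0.709, -0.705]
contact_force: [1.2, -0.8, -0.2]
gripper_width: 0.5
time_s: 27.15
position: [0.4816, 0.0852, 0.1336]
tcp_rot: [0.048, -0.046, 0.706, -0.705]
contact_force: [0.3, 1.4, 0.3]
gripper_width: 0.498
tcp [0.4816 0.0852 0.1336] shift now-frame [ 0.011   0.0736 -0.0214] goal-frame [ 0.011   0.0736 -0.0214] turn deg [ 0.0718  0.3347 -0.1167] t 27.15
wrist pin_vice 0.73 1043 ang 5.5 ends [0.4223 0.1007] [0.5205 0.1101]
   origin [(0.79, array([0.4658, 0.1042])), (0.46, array([ 0.6424, -0.0176]))]
wrist stone 0.84 738 ang -4.3 ends [0.4838 0.3221] [0.5252 0.319 ]
   origin []
   origin [(0.64, array([0.5026, 0.2917]))]
top stone 0.56 316 ang 43.8 ends [0.4885 0.3159] [0.5257 0.3515]
   origin [(0.81, array([0.507 , 0.3302]))]
scene pin_vice 0.72 237 ang 7.5 ends [0.4141 0.0974] [0.5071 0.1097]
   origin [(0.71, array([0.4671, 0.1005]))]
scene stone 0.79 680 ang 25.5 ends [0.4481 0.3069] [0.5225 0.3424]
   origin [(0.97, array([0.511 , 0.3305]))]
```

```bash
python3 -m handwheel '[[[0.008,0.01,-0.012],[0,0.8,0],0.5],[[0.006,0.02,-0.01],[0,0.5,0],0.5],[[0,0.03,0],[0,0,0],0.5],[[0,0.02,0],[0,0,0],0.5],[[0,0,0],[0,0,0],0.5]]'
python3 -m handwheel '[[[0,0,0],[0,0,0],0.5]]'
python3 go.py 0.467 0.1045 0.003 -84; python3 vice.py | head -2
```

```text
time_s: 28.4
position: [0.4665, 0.1067, 0.0527]
tcp_rot: [0.041, -0.037, 0.707, -0.705]
contact_force: [-0.3, 0.3, -0.6]
gripper_width: 0.501
time_s: 28.5
position: [0.4666, 0.1067, 0.0529]
tcp_rot: [0.041, -0.037, 0.707, -0.705]
contact_force: [0.8, 0.1, -0.3]
gripper_width: 0.502
tcp [0.4666 0.1067 0.0529] shift now-frame [0.0001 0.0499 0.0023] goal-frame [-0.0002  0.0499  0.0023] turn deg [ 0.108   0.3216 -0.3478] t 28.5
wrist pin_vice 0.89 2045 ang 5.6 ends [0.42   0.1003] [0.5222 0.1103]
   origin [(0.83, array([0.4666, 0.1058]))]
```

```bash
python3 -m handwheel '[[[0,0.015,0.001],[0,0.3,-0.3],0.4],[[0,0.02,0],[0,0,0],0.4],[[0,0.008,0],[0,0,0],0.4],[[0,0,0],[0,0,0],0.4],[[0,0,0],[0,0,0],0.4]]'
python3 go.py 0.466 0.1047 0.002 -84
```

```text
time_s: 29.75
position: [0.4666, 0.1055, 0.006]
tcp_rot: [0.037, -0.037, 0.707, -0.706]
contact_force: [0.6, 0.3, 1.4]
gripper_width: 0.397
tcp [0.4666 0.1055 0.006 ] shift now-frame [0.0007 0.004  0.0007] goal-frame [0.0007 0.004  0.0007] turn deg [ 0.1012 -0.0394  0.0191] t 29.75
```

```bash
python3 -m handwheel '[[[0,0.003,0],[0,0,0],0.3],[[0,0.0015,0],[0,0,0],0.2],[[0,0,0],[0,0,0],0],[[0,0,0],[0,0,0],0],[[0,0,0],[0,0,0],0]]'
python3 -m handwheel '[[[0,0,0],[0,0,0],0],[[0,0,0],[0,0,0],0]]'
python3 -m handwheel '[[[0,-0.01,0],[0,0,0],0],[[0,-0.02,0],[0,0,0],0],[[0,-0.02,0],[0,0,0],0],[[0,-0.02,0],[0,0,0],0],[[0,0,0],[0,0,0],0]]'
python3 go.py 0.495 0.246 0.06 -90; python3 vice.py | head -2
```

```text
time_s: 30.25
position: [0.4676, 0.1058, 0.0025]
tcp_rot: [0.037, -0.036, 0.707, -0.705]
contact_force: [-0.5, -0.4, -0.8]
gripper_width: 0.139
time_s: 30.45
position: [0.4678, 0.1058, 0.0028]
tcp_rot: [0.038, -0.036, 0.707, -0.705]
contact_force: [-0.6, -0.2, -0.1]
gripper_width: 0.138
time_s: 30.95
position: [0.4671, 0.1057, 0.0771]
tcp_rot: [0.037, -0.036, 0.707, -0.705]
contact_force: [-0.6, 0.8, -0.3]
gripper_width: 0.141
tcp [0.4671 0.1057 0.0771] shift now-frame [-0.0423  0.0174 -0.1366] goal-frame [-0.0279  0.0171 -0.1403] turn deg [ 0.1265  5.9709 -0.0835] t 30.95
wrist pin_vice 0.93 2677 ang 6.1 ends [0.3778 0.0971] [0.5093 0.1111]
   origin [(0.68, array([0.4296, 0.105 ]))]
```

```bash
python3 -m handwheel '[[[0,0,-0.02],[0,2,0],0],[[-0.008,0,-0.04],[0,2,0],0],[[-0.008,0,-0.045],[0,2,0],0],[[-0.008,0,-0.035],[0,0,0],0],[[-0.004,0,-0.015],[0,0,0],0]]'
python3 -m handwheel '[[[0,0,0],[0,0,0],0],[[0,0,0],[0,0,0],0]]'
python3 go.py 0.4965 0.246 0.02 -90; python3 look.py w12 tin:0 | tail -1
```

```text
time_s: 32.2
position: [0.4884, 0.2614, 0.0738]
tcp_rot: [0.006, -0.003, -0.707, 0.708]
contact_force: [1.0, -0.4, 0.2]
gripper_width: 0.136
time_s: 32.4
position: [0.4881, 0.2622, 0.0734]
tcp_rot: [0.005, -0.002, -0.707, 0.708]
contact_force: [-0.4, -0.9, -0.1]
gripper_width: 0.142
tcp [0.4881 0.2622 0.0734] shift now-frame [-0.0088  0.0534  0.016 ] goal-frame [-0.0084  0.0534  0.0162] turn deg [-0.0826 -0.5853  0.2696] t 32.4
tin [([216.0, 183.0], 0.61, array([0.503, 0.292]))]
```

View pics/w12.png

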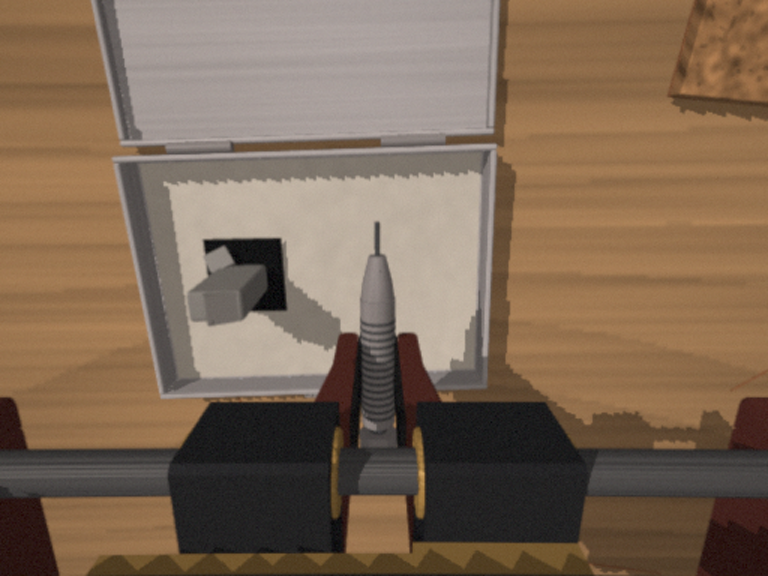

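The stone stands upright in the tin at (245,275), and the vice is held in line with the tool, its bit tip at (377,223).

```bash
python3 - <<'E'
from h import *
import pickle
p=pickle.load(open("w12.pkl","rb")); print(p["W"][:3,3])
for n,uv,z in [("bit",(377,223),.077),("chuck end",(377,256),.077),("tin+x out TL",(117,159),.02),("tin+x R",(495,148),.02),("tin-x BL",(163,397),.02),("tin BR",(487,387),.02)]: print(n,at(p,np.array(uv)/1.5,z).round(4))
E
python3 go.py 0.4965 0.246 0.02 -90
```

```text
[0.57014697 0.26229519 0.2347152 ]
bit [0.5436 0.2625 0.077 ]
chuck end [0.5317 0.2626 0.077 ]
tin+x out TL [0.5645 0.3804 0.02  ]
tin+x R [0.5676 0.2085 0.02  ]
tin-x BL [0.4416 0.3782 0.02  ]
tin BR [0.4452 0.2048 0.02  ]
tcp [0.4882 0.2614 0.0735] shift now-frame [-0.0088  0.0535  0.0152] goal-frame [-0.0083  0.0535  0.0154] turn deg [-0.0932 -0.6687  0.2684] t 32.5
```

```bash
python3 -m handwheel '[[[-0.006,0,0.008],[0,-0.6,0.2],0],[[-0.004,0.01,0.006],[0,0,0],0],[[0,0.015,0],[0,0,0],0],[[0,0,0],[0,0,0],0],[[0,0,0],[0,0,0],0]]'
python3 go.py 0.499 0.247 0.006 -90
```

```text
time_s: 33.0
position: [0.5001, 0.2373, 0.0468]
tcp_rot: [0.004, -0.003, -0.705, 0.709]
contact_force: [-0.2, 0.2, -0.3]
gripper_width: 0.141
tcp [0.5001 0.2373 0.0468] shift now-frame [ 0.0012  0.0407 -0.0099] goal-frame [ 0.0011  0.0408 -0.0097] turn deg [-0.3313 -0.5372  0.0619] t 33.0
```

```bash
python3 -m handwheel '[[[0,0.006,-0.005],[-0.3,-0.5,0],0],[[0,0.015,-0.003],[0,0,0],0],[[0,0.01,0],[0,0,0],0],[[0,0,0],[0,0,0],0],[[0,0,0],[0,0,0],0]]'
python3 go.py 0.499 0.247 0.006 -90
```

```text
time_s: 33.5
position: [0.5003, 0.2459, 0.0132]
tcp_rot: [-0.0, -0.0, 0.707, -0.707]
contact_force: [-0.2, -0.1, 0.3]
gripper_width: 0.143
tcp [0.5003 0.2459 0.0132] shift now-frame [ 0.0013  0.0072 -0.0011] goal-frame [ 0.0013  0.0072 -0.0011] turn deg [0.0146 0.0159 0.0523] t 33.5
```

```bash
python3 -m handwheel '[[[0,0.003,0],[0,0,0],0],[[0,0.002,0],[0,0,0],0],[[0,0,0],[0,0,0],0]]'
python3 -m handwheel '[[[0,0.001,0],[0,0,0],0],[[0,0.001,0],[0,0,0],0],[[0,0,0],[0,0,0],0]]'
```

```text
time_s: 33.8
position: [0.5005, 0.2463, 0.0082]
tcp_rot: [0.0, -0.0, 0.707, -0.707]
contact_force: [-0.1, 0.5, 0.3]
gripper_width: 0.14
time_s: 34.1
position: [0.5009, 0.2463, 0.0065]
tcp_rot: [0.0, -0.0, 0.707, -0.707]
contact_force: [0.1, 1.2, -0.3]
gripper_width: 0.139
```

```bash
python3 -m handwheel '[[[0,0.001,0],[0,0,0],0],[[0,0,0],[0,0,0],0.3],[[0,0,0],[0,0,0],0.3],[[0,0,0],[0,0,0],0.3],[[0,-0.01,0],[0,0,0],0.3]]'
python3 -m handwheel '[[[0,-0.03,0],[0,0,0],0.3],[[0,-0.045,0],[0,0,0],0.3],[[0,-0.045,0],[0,0,0],0.3],[[0,-0.045,0],[0,0,0],0.3],[[0,0,0],[0,0,0],0.3]]'
python3 - <<'E'
from h import *
import pickle
out=[]
for cam in ("wrist","top","scene"):
    t=snap(cam)
    if cam!="wrist": pickle.dump(t,open("end_"+cam+".pkl","wb"))
    for l,z in (("pin_vice",.0095),("stone",.003),("column",.064),("varnish_pot",.009),("wall",.01),("dropper",0)):
        print(cam,l,[(round(y["score"],2),at(t,y["point"],z)[:2].round(3)) for y in spotter.place_of(t,l)[:3]])
    if cam=="scene":
        # predicted column axis (upright, seated) over crop
        im=np.ascontiguousarray(t["image"][:,:,::-1]); k=4
        def crop(a,b,w,h): return cv2.resize(im[b:b+h,a:a+w],None,fx=k,fy=k,interpolation=cv2.INTER_CUBIC)
        a,b=120,110; c1=crop(a,b,100,75)
        for sx in (0,): 
            P=[tuple(((proj(t,[.5283,-.272,z])-[a,b])*k).astype(int).tolist()) for z in (.064,.114)]
            cv2.line(c1,P[0],P[1],(0,255,0),1)
        c2=crop(290,235,100,75); cv2.imwrite("pics/end.png",np.hstack([c1,c2])[:, :800])
E
```

```text
time_s: 34.6
position: [0.5003, 0.246, 0.0151]
tcp_rot: [-0.0, -0.0, 0.707, -0.707]
contact_force: [0.3, -0.2, 0.2]
gripper_width: 0.301
time_s: 35.1
position: [0.5002, 0.2464, 0.1898]
tcp_rot: [0.0, -0.001, 0.707, -0.707]
contact_force: [1.4, 0.2, -0.7]
gripper_width: 0.3
wrist pin_vice [(0.96, array([0.501, 0.246]))]
wrist stone [(0.76, array([0.502, 0.327]))]
wrist column []
wrist varnish_pot [(0.57, array([ 0.38 , -0.031]))]
wrist wall []
wrist dropper [(0.69, array([0.469, 0.005]))]
top pin_vice [(0.58, array([0.505, 0.251]))]
top stone []
top column [(0.45, array([ 0.537, -0.269]))]
top varnish_pot [(0.93, array([ 0.535, -0.382])), (0.73, array([ 0.368, -0.037])), (0.71, array([ 0.393, -0.136]))]
top wall [(0.66, array([0.507, 0.289])), (0.65, array([ 0.654, -0.028]))]
top dropper [(0.55, array([0.476, 0.003]))]
scene pin_vice [(0.76, array([0.494, 0.241]))]
scene stone [(0.75, array([0.507, 0.33 ]))]
scene column [(0.7, array([ 0.532, -0.266]))]
scene varnish_pot [(0.95, array([ 0.384, -0.018])), (0.7, array([ 0.383, -0.119])), (0.56, array([ 0.532, -0.376]))]
scene wall [(0.69, array([ 0.659, -0.03 ]))]
scene dropper [(0.55, array([ 0.458, -0.013]))]
```

View pics/end.png

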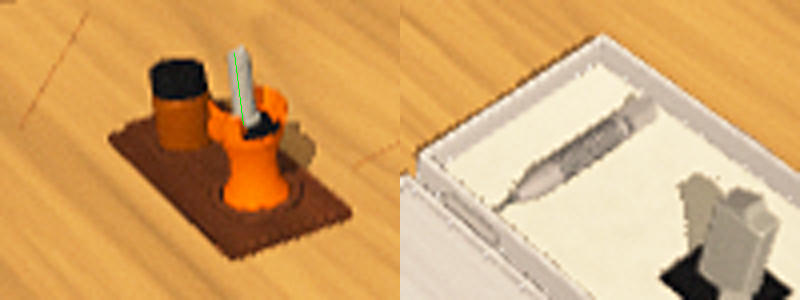

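Left crop: the column is in the clip, close to the drawn upright axis, and the pot is in the bay. Right crop: the vice lies flat on the tin floor and the stone stands upright. There is time to spare, so I'll check the column's tilt numerically from a closer wrist view.

```bash
python3 -m handwheel '[[[0,0,0.03],[0,0,0],0.3],[[0,0,0.045],[0,0,0],0.3],[[0,0,0.045],[0,0,0],0.3],[[0,0,0.045],[0,0,0],0.3],[[0,0,0.045],[0,0,0],0.3]]'
python3 -m handwheel '[[[0,0,0.045],[0,0,0],0.3],[[0,0,0.045],[0,0,0],0.3],[[0,0,0.045],[0,0,0],0.3],[[0,0,0.045],[0,0,0],0.3],[[0,0,0.045],[0,0,0],0.3]]'
python3 -m handwheel '[[[0,0,0.045],[0,0,0],0.3],[[0,0,0.045],[0,0,0],0.3],[[0,0,0.02],[0,0,0],0.3],[[0,0,0],[0,0,0],0.3],[[0,0,0],[0,0,0],0.3]]'
cat > fit.py <<'E'
from h import *
from scipy.optimize import minimize
def hull(p,c,tx,ty,parts):
    m=np.zeros((384*4,512*4),np.uint8); R=Rn.from_rotvec([tx,ty,0]).as_matrix(); a=np.linspace(0,2*np.pi,40)
    for r0,r1,z0,z1 in parts:
        q=[proj(p,np.array(c)+R@[r*np.cos(t),r*np.sin(t),z])*4+2 for r,z in ((r0,z0),(r1,z1)) for t in a]
        cv2.fillConvexPoly(m,cv2.convexHull(np.array(q,np.float32)).astype(np.int32),255)
    return cv2.resize(m,(512,384),interpolation=cv2.INTER_AREA)/255.
for cam in ("wrist","scene"):
    t=snap(cam)
    for l,c0,parts in (("column",(.5285,-.272,.064),[(.007,.007,.008,.050)]),("varnish_pot",(.528,-.372,.009),[(.02,.02,0,.039),(.019,.019,.039,.054)])):
        best=None
        for x in spotter.cut_out(t,l)[:4]:
            if np.linalg.norm(x["point"]-proj(t,np.add(c0,[0,0,.03])))>25: continue
            m=x["mask"].copy()
            if l=="column":  # keep the grey shaft only
                h=cv2.cvtColor(t["image"],cv2.COLOR_RGB2HSV); m&=(h[...,1]<90)&(h[...,2]>70)
            f_=lambda v: np.abs(hull(t,(v[0]*.01+c0[0],v[1]*.01+c0[1],c0[2]),v[2]*.1,v[3]*.1,parts)-m).sum()
            r=min((minimize(f_,s,method="Nelder-Mead",options=dict(initial_simplex=np.vstack([s,np.array(s)+.5*np.eye(4)]))) for s in ([0,0,0,0],[.2,.2,-.3,.3])),key=lambda r:r.fun)
            u=minimize(lambda v:f_([v[0],v[1],0,0]),[0,0],method="Nelder-Mead",options=dict(initial_simplex=[[0,0],[.4,0],[0,.4]]))
            print(cam,l,round(x["score"],2),"n",m.sum(),"miss %.0f"%r.fun,"xy",np.add(c0[:2],r.x[:2]*.01).round(4),"tilt",(r.x[2:]*.1).round(3),"| upright miss %.0f"%u.fun,np.add(c0[:2],u.x*.01).round(4))
E
python3 fit.py
```

```text
time_s: 36.65
position: [0.4982, 0.0366, 0.1838]
tcp_rot: [0.003, -0.009, 0.707, -0.707]
contact_force: [0.6, 0.4, 0.6]
gripper_width: 0.304
time_s: 37.15
position: [0.5012, -0.1976, 0.1852]
tcp_rot: [0.005, -0.008, 0.707, -0.707]
contact_force: [1.2, 0.4, 0.6]
gripper_width: 0.298
time_s: 37.65
position: [0.5006, -0.3199, 0.1856]
tcp_rot: [-0.001, 0.004, -0.706, 0.708]
contact_force: [0.3, -0.2, -0.1]
gripper_width: 0.297
wrist column 0.83 n 595 miss 109 xy [ 0.535  -0.2734] tilt [-0.021 -0.092] | upright miss 158 [ 0.5311 -0.2728]
wrist varnish_pot 0.71 n 1514 miss 54 xy [ 0.5278 -0.373 ] tilt [-0.044  0.026] | upright miss 107 [ 0.5288 -0.3715]
scene column 0.62 n 99 miss 22 xy [ 0.5276 -0.2701] tilt [0.018 0.001] | upright miss 23 [ 0.5276 -0.2711]
scene varnish_pot 0.86 n 297 miss 29 xy [ 0.5269 -0.374 ] tilt [ 0.137 -0.145] | upright miss 37 [ 0.5229 -0.3768]
```

```bash
sed -i 's/\[(.007,.007,.008,.050)\]/[(.007,.007,.008,.049),(.01,.01,.004,.008)]/; s/("wrist","scene")/("wrist","wrist")/' fit.py; python3 fit.py | grep column; python3 - <<'E'
from h import *
t=snap("wrist")
print([ (y["score"],at(t,y["point"],.064).round(4)) for y in spotter.place_of(t,"column")[:1]],[ (y["score"],at(t,y["point"],.009).round(4)) for y in spotter.place_of(t,"handle")[:1]])
m=spotter.cut_out(t,"column")[0]["mask"]; h=cv2.cvtColor(t["image"],cv2.COLOR_RGB2HSV); g=m&(h[...,1]<90)&(h[...,2]>70)
for r in np.unique(np.nonzero(g)[0])[::3]: c=np.nonzero(g[r])[0]; print(r,c.min(),c.max(),end="; ")
for z in (.068,.072,.112): print("\n",z,[(proj(t,[.5285+.007*np.cos(a),-.272+.007*np.sin(a),z])).round(1) for a in (0,1.57,3.14,-1.57)])
E
```

```text
wrist column 0.55 n 569 miss 39 xy [ 0.5302 -0.2718] tilt [0.012 0.004] | upright miss 46 [ 0.5303 -0.2721]
wrist column 0.7 n 578 miss 45 xy [ 0.5301 -0.2716] tilt [0.018 0.006] | upright miss 53 [ 0.5303 -0.272 ]
[] [(0.79, array([ 0.5273, -0.2713,  0.009 ]))]
142 194 196; 145 193 204; 148 192 208; 151 190 210; 154 190 211; 157 186 210; 160 185 209; 163 184 208; 166 184 202; 169 184 200; 172 186 196; 
 0.068 [array([200.3, 148.9]), array([193.2, 156.3]), array([201. , 163.6]), array([208.2, 156.4])]

 0.072 [array([199.6, 149.6]), array([192.4, 157.1]), array([200.3, 164.6]), array([207.6, 157.2])]

 0.112 [array([191.5, 158.2]), array([183.2, 166.8]), array([192.4, 175.3]), array([200.8, 166.9])]
```

With the foot added to the model, the fit gives a column tilt of about 0.02 rad, within 2 mm of the handle axis. The gripper is clear of everything, so I'm handing in.

```bash
python3 -c "
from rig import workorder,bot
print(bot.get_state()['time_s']); print(workorder.sign_off())"
```

```text
38.45
the job is handed in; nothing more can be done
None
```

Both kits are made up, and I handed the job in at 38.5 s of the 115 s allowed; sign-off gives no verdict.

**Varnishing kit**
- **Pot:** the amber pot with the black lid was set down slowly in the square bay, with no force spike in the readings. It ended about 2 mm from the bay's centre.
- **Column:** it was pressed into the handle's clip until it stopped on the seat. The force reading rose to about 40 N on the final check push. The last fit from the wrist camera puts it about 2 mm off the handle's axis, tilted about 0.02 rad.

**Pinning kit**
- **Stone:** it stands upright in the tin at about (0.507, 0.330).
- **Pin vice:** it lies flat on the tin's floor at about (0.501, 0.246), clear of the walls.

**Bystanders:** the wall was found within about 10 mm of its starting position. The dropper was within 5 mm from the wrist and top cameras. The scene camera put it about 19 mm off (score 0.55), but nothing came near it.

**Checks that disagreed**
- **Column tilt:** the first wrist fit gave 0.09 rad, because I had left the column's foot out of the model. With the foot added it dropped to about 0.02 rad.
- **Pot tilt:** the scene fit gave about 0.2 rad from only 297 pixels, against about 0.05 rad from the closer wrist view. The pot also looked upright in the pictures, so I trusted the wrist view.

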